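Put each hold-down weight on the display panel of its own shape

TASK

The three steel hold-down weights stand on the wrong glass panels: swap them round so that each weight's head stands centred on the panel of its own shape (round on round, square on square, oblong on oblong) with its bar in line with the tray and its tail foot on the tray's tail rest. The empty parking plate is free for use on the way. Carry each weight level (it balances on its bar close to the heavy head) and set it down gently, since the panels are glass. Leave the bin, the tray stack and the film roll where they are.

Things in the scene. Friction and masses are not known exactly. Their poses are not given: they have to be found in the camera images.
- weight_round: Loose steel weight, about 0.5 kg. Heavy head: round disc, diameter 52, 18 mm high. From it a level bar 14 mm wide runs along its own -x to 160 mm from the head's centre; bar underside 14, top 28 mm above the weight's underside. Foot (18 x 20 mm) under the tail at x = -150 mm. Balance point on the bar at x = -44 mm. Origin: centre of the head's underside; z up.
- weight_square: Loose steel weight, about 0.5 kg. Heavy head: square block 40 x 40, 24 mm high. From it a level bar 14 mm wide runs along its own -x to 160 mm from the head's centre; bar underside 14, top 28 mm above the weight's underside. Foot (18 x 20 mm) under the tail at x = -150 mm. Balance point on the bar at x = -44 mm. Origin: centre of the head's underside; z up.
- weight_oblong: Loose steel weight, about 0.5 kg. Heavy head: oblong block, 20 (x) x 68 (y), 28 mm high. From it a level bar 14 mm wide runs along its own -x to 160 mm from the head's centre; bar underside 14, top 28 mm above the weight's underside. Foot (18 x 20 mm) under the tail at x = -150 mm. Balance point on the bar at x = -44 mm. Origin: centre of the head's underside; z up.
- tray_round: Fixed white tray, 96 x 92 mm, with a neck 46 mm wide reaching 175 mm along its -x. Dark glass panel on it: round, diameter 80 mm; top 12 mm above the bench. Raised tail rest on the neck at x = -150 mm, 40 (x) x 44 mm, top also at 12 mm. Origin: at bench level under the panel's centre; z up. At the start the oblong-headed weight stands on it.
- tray_square: Fixed white tray, 96 x 92 mm, with a neck 46 mm wide reaching 175 mm along its -x. Dark glass panel on it: square, 64 x 64 mm; top 12 mm above the bench. Raised tail rest on the neck at x = -150 mm, 40 (x) x 44 mm, top also at 12 mm. Origin: at bench level under the panel's centre; z up. At the start the round-headed weight stands on it.
- tray_oblong: Fixed white tray, 96 x 92 mm, with a neck 46 mm wide reaching 175 mm along its -x. Dark glass panel on it: oblong, 34 (x) x 86 (y) mm; top 12 mm above the bench. Raised tail rest on the neck at x = -150 mm, 40 (x) x 44 mm, top also at 12 mm. Origin: at bench level under the panel's centre; z up. At the start the square-headed weight stands on it.
- park: Fixed white plastic parking plate without a panel, empty at the start: the same outline as the trays (96 x 92 mm, neck 46 mm wide reaching 175 mm along its own -x), flat top 12 mm above the bench. Origin: at bench level under the centre of the wide part; z up. A weight can stand on it just as on a tray.
- bin: Bystander: loose open blue plastic bin of scrap panels, 110 (x) x 150 (y) x 55 mm, origin at the centre of its underside.
- tray_stack: Bystander: loose stack of clear carrier trays with white pieces, 110 (x) x 150 (y) x 58 mm, origin at the centre of its underside.
- film_roll: Bystander: white roll of film standing on end, diameter 60 mm, 80 mm high, origin at the centre of its underside.
There are look-alikes about, which are no part of the job. What is shaped like the weight_oblong but yellow is not meant.

How it is judged:
By the outcome, as a careful person would: the job done as asked, in the order asked, and still so for the second after the job is handed in, with the robot touching nothing.
It also fails if it takes over 104 s, if anything falls off the work surface, if the arm or the gripper's body presses on something with over 40 N, if the wrist force passes 120 N, or if a joint passes its speed limit or range.

ROBOT

A 6-joint arm with a two-finger parallel gripper is mounted at the origin on the work surface. World frame = base frame: x ahead of the robot, y to its left, z up, the work surface at z = 0. Lengths are in m, angles in degrees, forces in N, time in s.
With the tool pointing down it reaches from about 0.4 to 0.825 m from the base axis. Payload 7 kg.
Tool frame: the origin (TCP) lies midway between the tips of the shut fingers; the grasp point (between the pads) lies r.grip_depth behind it (r.grip_depth is the distance from the TCP to the grasp point, in m); z points along the fingers, y is the line along which they close (so a half turn about z gives the same grasp; the last joint's range is limited). The gripper opens to 88 mm and grips with 3 to 60 N. Pads are 19 mm wide; open, the fingers measure 130 mm over their backs; the gripper's body (78 mm by 193 mm) begins 47 mm behind the grasp point.
Start: joints at [-56.431, 20.546, 0.682, 0, -70.136, -16.507], TCP at [0.198, -0.645, 0.227] pointing down, gripper open.
Joint ranges: [-176.03, 176.03], [-82.01, 121.73], [-58.28, 71.71], [-173.87, 95.51], [-174.79, -0.11], [-173.66, 173.66]. Speed limits (degrees/s): [136.94, 136.94, 172.46, 180, 180, 180].

INTERFACE

Orientations are given as [roll, pitch, yaw] about the fixed x, y, z axes, in that order (R = Rz(yaw) Ry(pitch) Rx(roll)).
In Python, from plant import r gives the robot as it stands.
- The arm moves only by the shell command python3 -m pendant 'ROWS' [OPENING] [FORCE]. ROWS is a JSON list of rows, 1 to 12 of them, each of 6 numbers: dx, dy, dz in m, then a rotation vector rx, ry, rz in degrees; each row is the pose to reach, as a shift and turn from the pose commanded when the command began, along the tool's axes at that moment; what a row does not reach only later rows make up. A row lasts 1/12 s, in which the tool goes at most 0.0417 m and 7.16 degrees, less where a joint would pass 70% of its speed; a pose out of reach is approached as far as the arm can. OPENING is the finger opening in m, set as the command begins (- or left out keeps the last). The fingers move at their own pace and stop on an object; FORCE is the grip in N (left out, the last holds). Time passes only in rows, so rows that do not move let the fingers close. It prints the time, the measured TCP pose, the force, the opening and the grip force at its end.
- r.get_state(): the state, without advancing time (a new reading comes with each control period).
- r.capture(name): name is "side" or "top"; returns a dict with "frame" (384x512x3 uint8, red, green, blue), "z_map" (384x512 float32, m along the optical axis (not along the pixel's ray), 0 where there is no reading), "fx", "fy", "cx", "cy" (pixels), "D" ([k1, k2, p1, p2, k3] as OpenCV has them; the pictures are not rectified), "cam_to_world" (4x4, takes a point from camera to world coordinates). Camera axes: x right, y down, z forward; pixel columns grow to the right and rows downward; lengths in m; the calibration is good to about 2 mm. A picture is of the moment at which its call begins.
- r.close_job(): hands the job in; it is judged then, once.
The state is a dict: "time_s": time; "joints": joint angles; "qd": joint speeds; "joint_torque": joint torques, N m; "tcp_pos": TCP position; "eef_rot": TCP orientation; "contact_force": force on the tool from outside, world axes, zero at the start; "moment": the same for the moment, N m; "gripper_width": finger opening in m; "gripper_force": force on a finger pad.
Only numpy, scipy, OpenCV 4.12 (cv2) and the standard library are available. Lean on these libraries where they do the work, as an engineer would, in place of code of your own. Each camera call takes 0.05 s, during which the arm holds its last target. There are 200 camera calls.

## Working session

There is one attempt and no reset: what is moved stays moved. The work goes in short steps, Python scripts to look and compute and a shell command to move; the robot and the scene stay as the last step left them, time stands still between calls to the robot, and variables do not carry over. Pictures are saved under pics/ and viewed, at most 14 in all, crops included, and the job is handed in when it is done.

```bash
ls; mkdir -p pics
python3 - <<'E'
from plant import r
import cv2,numpy as np
s=r.get_state();print({k:np.round(v,3).tolist() for k,v in s.items()},r.grip_depth)
for n in("top","side"):
    c=r.capture(n);np.savez('cap_'+n,**c)
    cv2.imwrite(f'pics/{n}0.png',cv2.resize(c["frame"][...,::-1],(800,600)))
    print(n,c['fx'],c['cx'],c['cy'],c['D'],np.round(c['cam_to_world'],3).tolist())
E
```

```text
pics
{'time_s': 0.0, 'joints': [-56.431, 20.589, 0.635, -0.019, -70.134, -16.506], 'qd': [0.009, 0.05, 0.051, 0.03, -0.065, -0.027], 'joint_torque': [0.003, -58.272, 29.305, 6.997, 0.007, -0.0], 'tcp_pos': [0.198, -0.645, 0.226], 'eef_rot': [179.91, -0.008, -162.944], 'contact_force': [0.72, -0.264, 0.308], 'moment': [0.081, 0.002, 0.015], 'gripper_force': 0.0, 'gripper_width': 0.088} 0.0188
top 483.4248544273026 256.39225009993646 198.26039331775928 [0.0709778 0.        0.        0.        0.       ] [[-0.009, -0.991, 0.134, 0.321], [-1.0, 0.011, 0.015, 0.038], [-0.016, -0.134, -0.991, 1.39], [0.0, 0.0, 0.0, 1.0]]
side 438.201824872178 262.58816514027916 197.87814174068504 [-0.05356132  0.          0.          0.          0.        ] [[-0.871, -0.28, 0.403, -0.043], [-0.491, 0.504, -0.711, 0.99], [-0.004, -0.817, -0.576, 0.799], [0.0, 0.0, 0.0, 1.0]]
```

View pics/top0.png

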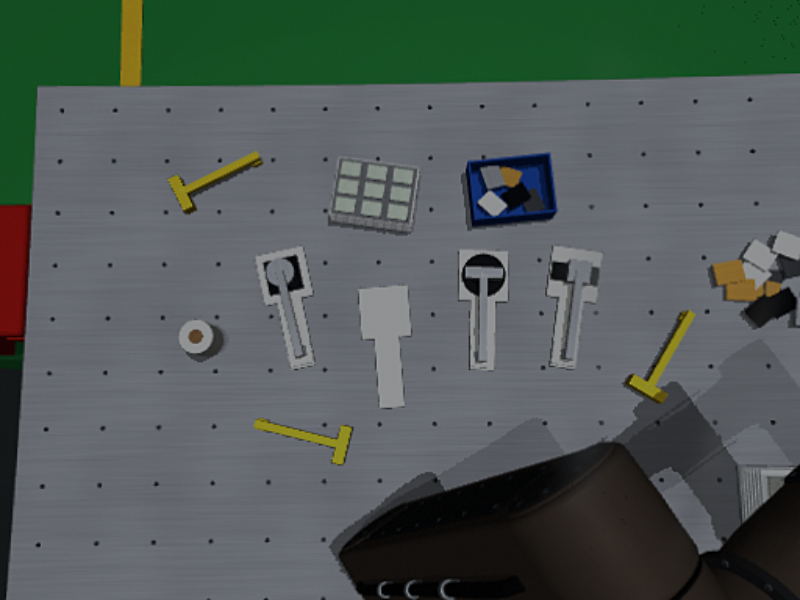

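View pics/side0.png

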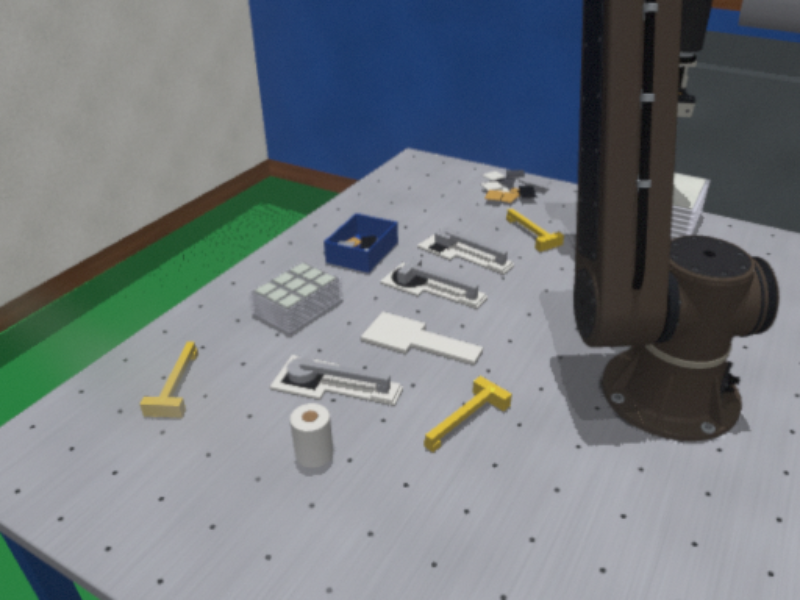

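Top view (800x600 px): round weight on the square tray (285,275), empty park plate (385,310), oblong weight on the round tray (484,275), square weight on the oblong tray (575,272). Look-alikes for weight_oblong are the yellow T's at (180,190), (345,440) and (648,390). The steel one at (484,275) is the one I want. Bystanders are the stack (375,195), the bin (510,190) and the roll (197,337).

```bash
cat > h.py <<'E'
import numpy as np,cv2
from plant import r
def rays(c,uv):
    K=np.array([[c['fx'],0,c['cx']],[0,c['fy'],c['cy']],[0,0,1]])
    p=cv2.undistortPoints(np.float64(uv).reshape(-1,1,2),K,c['D']).reshape(-1,2)
    T=np.array(c['cam_to_world']);d=np.c_[p,np.ones(len(p))]@T[:3,:3].T
    return T[:3,3],d
def toplane(c,uv,z):
    o,d=rays(c,uv);return o+d*((z-o[2])/d[:,2])[:,None]
def cloud(c):
    v,u=np.mgrid[:384,:512];o,d=rays(c,np.c_[u.ravel(),v.ravel()])
    return (o+d*c['z_map'].reshape(-1,1)).reshape(384,512,3)
def axis(P,away=True):
    m=P.mean(0);w,V=np.linalg.eigh(np.cov((P-m).T));a=V[:,1]
    return m,a if a[0]>0 else -a
E
python3 - <<'E'
from h import *
c=dict(np.load('cap_top.npz'));P=cloud(c);f=c['frame']
hsv=cv2.cvtColor(f,cv2.COLOR_RGB2HSV)
roi=f[150:270,150:400]
cv2.imwrite('pics/crop0.png',cv2.resize(roi[...,::-1],(800,384),interpolation=cv2.INTER_CUBIC))
Z=P[...,2]
np.set_printoptions(linewidth=220)
print('row v=200 u=295..325 gray',f[200,295:325].mean(1).astype(int)); print((Z[200,295:325]*1000).astype(int))
print('v=172',f[172,295:325].mean(1).astype(int));print((Z[172,295:325]*1000).astype(int))
print('bench',f[245,290:300].tolist(), 'park',f[200,240:245].tolist())
print('v=174 round',f[174,160:205].mean(1).astype(int));print((Z[174,160:205]*1000).astype(int))
E
```

```text
row v=200 u=295..325 gray [104 104 104 106 104  51 139 151 150  93  98  67 128 123 122 121 126 148 147 145 147 151  93  99 100 101 101  99 101 101]
[ 4  1 -1  0  0 -4  5  9  6  8  6 30 43 38 36 40 38 14  7  9  4  2  2  4  3  2  0  0  5  0]
v=172 [159   0  23 147 126 124 123 123 125 125 125 125 124 126 129 129 131 130 130 130 132 134 134 135 135 138 153   0 154 161]
[ 7 13 23 42 36 39 39 42 40 39 39 46 39 38 43 43 41 39 40 41 40 34 35 45 41 39 44 13  6 12]
bench [[107, 110, 117], [107, 111, 117], [107, 111, 117], [107, 110, 116], [107, 111, 118], [107, 110, 117], [106, 109, 117], [107, 111, 118], [106, 110, 116], [107, 111, 118]] park [[143, 145, 147], [144, 145, 146], [144, 145, 147], [143, 145, 147], [144, 145, 147]]
v=174 round [109 110 109 107 111 128 149 147 153 134  82 124 119 118 120 118 111 117 118 119 107  76 126 122 119 122 126 128  28   2   5  16  82 159 148 147 144  97 105 106 105 106 106 106 105]
[ 0 -1 -2  2  0  6  2 11  2  9 28 31 30 34 27 26 35 41 40 43 44 37 28 32 31 26 32 34 21 10 13 14 12  9  7 11 12  2 -1 -1 -1  0  0  0  2]
```

View pics/crop0.png

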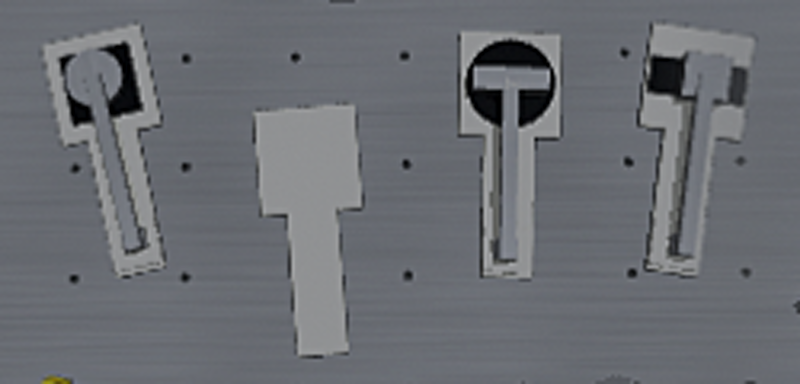

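Crop confirms it: round head at (92,77) on the square panel, oblong at (510,78) on the round panel, square at (705,75) on the oblong panel, and the park plate empty at (308,160).

```bash
cat >> h.py <<'E'
NAMES=['t_square','park','t_round','t_oblong']  # by image column
def trays(c):
    f=c['frame'];P=cloud(c);Z=cv2.medianBlur(P[...,2].astype(np.float32),3)
    g=f.mean(2);sat=f.max(2).astype(int)-f.min(2)
    m=((g>125)&(sat<18)|(Z>.022)|((g<45)&(Z>.006))).astype(np.uint8)
    m[:150]=0;m[270:]=0;m[:,:155]=0;m[:,395:]=0
    m=cv2.morphologyEx(m,cv2.MORPH_OPEN,np.ones((3,3)))
    cs=[k for k in cv2.findContours(m,cv2.RETR_EXTERNAL,cv2.CHAIN_APPROX_NONE)[0] if cv2.contourArea(k)>1000]
    cs.sort(key=lambda k:k[:,0,0].mean());out={}
    for n,k in zip(NAMES,cs):
        q=np.zeros(m.shape,np.uint8);cv2.drawContours(q,[k],-1,1,-1)
        w=toplane(c,np.argwhere(q)[:,::-1],.010 if n!='park' else .012)[:,:2]
        A=q.sum();ce,a=axis(w)
        out[n]=(ce+a*.0444,np.degrees(np.arctan2(a[1],a[0])),int(A),q)
    return out
def weight(c,q):
    P=cloud(c);Z=cv2.medianBlur(P[...,2].astype(np.float32),3)
    m=(Z>.022)&(cv2.dilate(q,np.ones((5,5)))>0)
    uv=np.argwhere(m)[:,::-1];w=toplane(c,uv,.040)[:,:2]
    ce,a=axis(w)
    for _ in range(4):
        n=np.array([-a[1],a[0]]);s=(w-ce)@a
        b=w[(s<s.min()+.105)&(s>s.min()+.006)&(abs((w-ce)@n)<.013)];ce,a=axis(b)
    n=np.array([-a[1],a[0]]);s=(w-ce)@a;t=(w-ce)@n
    core=abs(t)<.004
    tail=np.percentile(s[core],1)-.001
    hd=s>tail+.125
    return dict(yaw=np.degrees(np.arctan2(a[1],a[0])),from_tail=ce+a*(tail+.16),length=np.ptp(s[core]),
      headmid=(s[hd&(abs(t)>.009)].min()+s.max())/2-tail if (hd&(abs(t)>.009)).any() else None, headlat=(t[hd].min()+t[hd].max())/2,npx=len(w),barw=np.std(t[(s<tail+.11)])*3.46)
E
python3 - <<'E'
from h import *
np.set_printoptions(precision=4,suppress=True)
c=dict(np.load('cap_top.npz'))
for n,(o,y,A,q) in trays(c).items():
    print(n,o,round(y,2),A)
    if n!='park':print('   ',weight(c,q))
P=cloud(c);print('plate z',np.median(P[205:215,240:256,2]))
E
```

```text
t_square [0.5777 0.2765] 12.16 1607
    {'yaw': np.float64(14.491595039420986), 'from_tail': array([0.578 , 0.2798]), 'length': np.float64(0.18325047276653728), 'headmid': np.float64(0.15673528668750059), 'headlat': np.float64(-0.0011620996873880959), 'npx': 525, 'barw': np.float64(0.016382574973210506)}
park [0.5036 0.0893] 4.0 1702
t_round [ 0.5793 -0.0936] 1.68 1373
    {'yaw': np.float64(-2.6917119325827805), 'from_tail': array([ 0.5717, -0.0919]), 'length': np.float64(0.16740191962218384), 'headmid': np.float64(0.15801174360216247), 'headlat': np.float64(0.0006593331470493083), 'npx': 484, 'barw': np.float64(0.016220838804689445)}
t_oblong [ 0.5786 -0.2592] -7.94 1347
    {'yaw': np.float64(-9.577333017910513), 'from_tail': array([ 0.5714, -0.2632]), 'length': np.float64(0.1779723832919049), 'headmid': np.float64(0.15718513823539848), 'headlat': np.float64(0.0013332518693264551), 'npx': 509, 'barw': np.float64(0.016974686460961334)}
plate z 0.012846741308450982
```

```bash
python3 - <<'E'
import re
s=open('h.py').read()
s=s.replace("m=((g>125)&(sat<18)|(Z>.022)|((g<45)&(Z>.006))).astype(np.uint8)","m=((g>124)&(sat<18)|(Z>.022)).astype(np.uint8)")
s=s.replace("m=cv2.morphologyEx(m,cv2.MORPH_OPEN,np.ones((3,3)))","m=cv2.morphologyEx(m,cv2.MORPH_CLOSE,np.ones((3,3)))")
s=s.replace("q=np.zeros(m.shape,np.uint8);cv2.drawContours(q,[k],-1,1,-1)","q=np.zeros(m.shape,np.uint8);cv2.drawContours(q,[k],-1,1,-1);q=cv2.morphologyEx(q,cv2.MORPH_OPEN,np.ones((7,7)))")
open('h.py','w').write(s)
E
python3 - <<'E'
from h import *
np.set_printoptions(precision=4,suppress=True)
c=dict(np.load('cap_top.npz'));f=cv2.resize(c['frame'][...,::-1],None,fx=3,fy=3,interpolation=cv2.INTER_CUBIC)
for n,(o,y,A,q) in trays(c).items():
    print(n,o,round(y,2),q.sum())
    if n!='park':print('   ',weight(c,q))
    k=cv2.findContours(cv2.resize(q,None,fx=3,fy=3,interpolation=0),0,1)[0];cv2.drawContours(f,k,-1,(0,0,255),1)
    # model outline check
    T=np.linalg.inv(c['cam_to_world']);a=np.radians(y);R=np.array([[np.cos(a),-np.sin(a)],[np.sin(a),np.cos(a)]])
    L=np.array([[48,46],[48,-46],[-48,-46],[-48,-23],[-175,-23],[-175,23],[-48,23],[-48,46]])/1000@R.T+o
    X=np.c_[L,np.full(8,.01)]@T[:3,:3].T+T[:3,3]
    K=np.array([[c['fx'],0,c['cx']],[0,c['fy'],c['cy']],[0,0,1]])
    uv=cv2.projectPoints(X,np.zeros(3),np.zeros(3),K,c['D'])[0]
    cv2.polylines(f,[np.int32(uv*3+1)],True,(0,255,0),1)
cv2.imwrite('pics/ov1.png',f[450:800,430:1200])
E
```

```text
t_square [0.5752 0.276 ] 12.18 1632
    {'yaw': np.float64(14.491595039420986), 'from_tail': array([0.578 , 0.2798]), 'length': np.float64(0.18325047276653728), 'headmid': np.float64(0.15673528668750059), 'headlat': np.float64(-0.0011620996873880959), 'npx': 525, 'barw': np.float64(0.016382574973210506)}
park [0.5038 0.0892] 3.93 1701
t_round [ 0.5702 -0.0935] -1.81 1685
    {'yaw': np.float64(-2.6917119325827805), 'from_tail': array([ 0.5717, -0.0919]), 'length': np.float64(0.16740191962218384), 'headmid': np.float64(0.15801174360216247), 'headlat': np.float64(0.0006593331470493083), 'npx': 484, 'barw': np.float64(0.016220838804689445)}
t_oblong [ 0.5694 -0.2634] -9.02 1218
    {'yaw': np.float64(-9.577333017910513), 'from_tail': array([ 0.5714, -0.2632]), 'length': np.float64(0.1779723832919049), 'headmid': np.float64(0.15718513823539848), 'headlat': np.float64(0.0013332518693264551), 'npx': 509, 'barw': np.float64(0.016974686460961334)}
```

View pics/ov1.png

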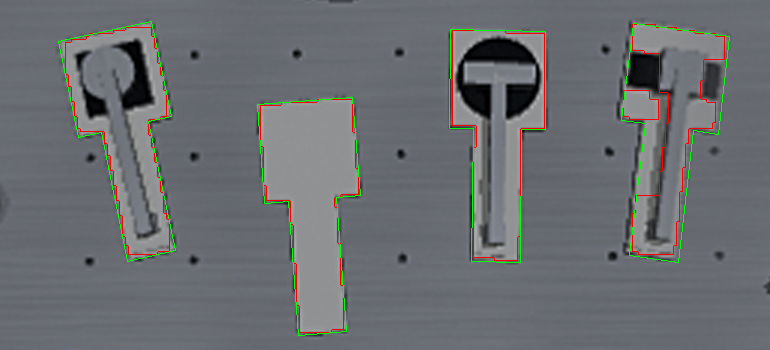

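```bash
cat > go.py <<'E'
import sys,numpy as np
from scipy.spatial.transform import Rotation as R
from plant import r
# go.py x y z yaw : shift/turn in tool axes to reach TCP target, tool down (half turn chosen nearest)
x,y,z,yaw=map(float,sys.argv[1:5]);s=r.get_state()
A=R.from_euler('xyz',s['eef_rot'],degrees=True)
best=min((A.inv()*R.from_euler('xyz',[180,0,yaw+k],degrees=True) for k in(0,180)),key=lambda q:q.magnitude())
d=A.inv().apply(np.array([x,y,z])-s['tcp_pos'])
print('shift',d.round(4),'turn',best.as_rotvec(degrees=True).round(2),'rows',round(np.linalg.norm(d)/.0417,1),'t',round(s['time_s'],2),'tcp',np.round(s['tcp_pos'],4),np.round(s['eef_rot'],2),'F',np.round(s['contact_force'],1),'M',np.round(s['moment'],2),'w',round(s['gripper_width'],4),round(s['gripper_force'],1))
E
python3 go.py 0.5265 -0.0898 0.12 -2.7
```

```text
shift [-0.477   0.4341  0.1063] turn [ 0.08 -0.02 19.76] rows 15.7 t 0.1 tcp [ 0.1979 -0.6449  0.2257] [ 1.7992e+02 -1.0000e-02 -1.6294e+02] F [-0.2  0.7  0.2] M [ 0.04  0.04 -0.02] w 0.0878 0.0
```

```bash
python3 -m pendant '[[-0.477,0.434,0.106,0,0,19.8],[-0.477,0.434,0.106,0,0,19.8],[-0.477,0.434,0.106,0,0,19.8],[-0.477,0.434,0.106,0,0,19.8],[-0.477,0.434,0.106,0,0,19.8],[-0.477,0.434,0.106,0,0,19.8],[-0.477,0.434,0.106,0,0,19.8],[-0.477,0.434,0.106,0,0,19.8],[-0.477,0.434,0.106,0,0,19.8],[-0.477,0.434,0.106,0,0,19.8],[-0.477,0.434,0.106,0,0,19.8],[-0.477,0.434,0.106,0,0,19.8]]' 0.06 25; python3 go.py 0.5265 -0.0898 0.12 -2.7
```

```text
time_s: 1.1
tcp_pos: [0.4492, -0.22, 0.1454]
eef_rot: [180.0, 0.0, 177.3]
contact_force: [-0.1, -1.2, 0.2]
gripper_width: 0.0597
gripper_force: 0.0
shift [-0.071   0.1337  0.0254] turn [ 0.    0.01 -0.04] rows 3.7 t 1.1 tcp [ 0.4492 -0.22    0.1454] [1.8000e+02 1.0000e-02 1.7726e+02] F [-0.1 -1.2  0.2] M [-0.08 -0.16 -0.  ] w 0.0597 0.0
```

```bash
python3 -m pendant '[[-0.071,0.134,0.025,0,0,0],[-0.071,0.134,0.025,0,0,0],[-0.071,0.134,0.025,0,0,0],[-0.071,0.134,0.025,0,0,0],[-0.071,0.134,0.025,0,0,0],[-0.071,0.134,0.025,0,0,0],[-0.071,0.134,0.025,0,0,0]]'; python3 go.py 0.5265 -0.0898 0.018 -2.7
python3 - <<'E'
from h import *
c=r.capture('side');cv2.imwrite('pics/s1.png',cv2.resize(c['frame'][130:230,220:360,::-1],(700,500),interpolation=cv2.INTER_CUBIC))
E
```

```text
time_s: 1.68
tcp_pos: [0.5256, -0.0915, 0.1203]
eef_rot: [-180.0, -0.1, 177.3]
contact_force: [0.2, -0.5, -0.7]
gripper_width: 0.0603
gripper_force: 0.0
shift [-0.0009  0.0017  0.1023] turn [-0.01 -0.06 -0.  ] rows 2.5 t 1.68 tcp [ 0.5256 -0.0915  0.1203] [-1.7999e+02 -6.0000e-02  1.7730e+02] F [ 0.2 -0.5 -0.7] M [-0.05  0.01  0.04] w 0.0603 0.0
```

View pics/s1.png

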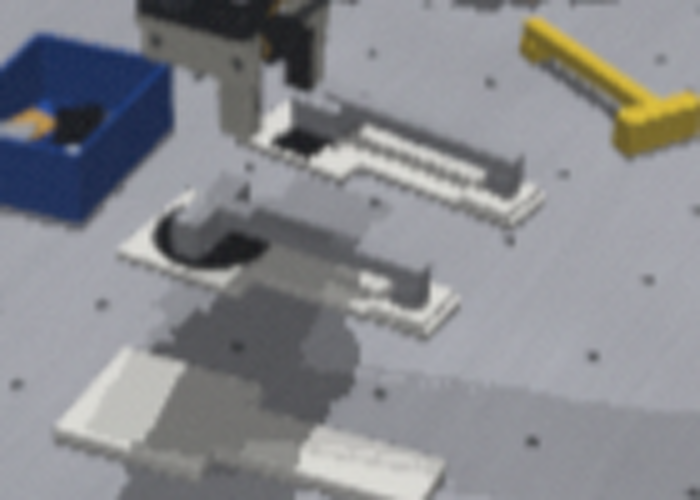

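The gripper sits over the oblong weight's bar: finger at (240,110), head at (200,225), foot at (410,285). I'm going down.

```bash
python3 -m pendant '[[0,0.001,0.03,0,0,0],[0,0.001,0.06,0,0,0],[0,0.001,0.08,0,0,0],[0,0.001,0.09,0,0,0],[0,0.001,0.097,0,0,0],[0,0.001,0.102,0,0,0],[0,0.001,0.102,0,0,0],[0,0.001,0.102,0,0,0]]'; python3 -m pendant '[[0,0,0,0,0,0],[0,0,0,0,0,0],[0,0,0,0,0,0],[0,0,0,0,0,0],[0,0,0,0,0,0],[0,0,0,0,0,0],[0,0,0,0,0,0],[0,0,0,0,0,0]]' 0.0 40;  python3 go.py 0.5265 -0.0898 0.018 -2.7
```

```text
time_s: 2.4
tcp_pos: [0.5268, -0.0906, 0.0195]
eef_rot: [180.0, 0.1, 177.3]
contact_force: [0.3, 1.1, 0.4]
gripper_width: 0.0602
gripper_force: 0.0
time_s: 3.07
tcp_pos: [0.5261, -0.0905, 0.0187]
eef_rot: [-180.0, -0.0, 177.3]
contact_force: [-0.6, 1.0, 1.1]
gripper_width: 0.0141
gripper_force: 40.0
shift [-0.0003  0.0007  0.0007] turn [-0.   -0.   -0.03] rows 0.0 t 3.07 tcp [ 0.5261 -0.0905  0.0187] [-180.     -0.    177.27] F [-0.6  1.   1.1] M [0.12 0.09 0.07] w 0.0141 40.0
```

```bash
python3 -m pendant '[[0,0,-0.004,0,0,0],[0,0,-0.012,0,0,0],[0,0,-0.025,0,0,0],[0,0,-0.04,0,0,0],[0,0,-0.055,0,0,0],[0,0,-0.066,0,0,0],[0,0,-0.07,0,0,0],[0,0,-0.07,0,0,0]]';  python3 go.py 0.4596 0.0862 0.089 3.93
python3 - <<'E'
from h import *
c=r.capture('side');cv2.imwrite('pics/s2.png',cv2.resize(c['frame'][110:230,200:360,::-1],(800,600),interpolation=cv2.INTER_CUBIC))
E
```

```text
time_s: 3.73
tcp_pos: [0.5265, -0.0904, 0.0898]
eef_rot: [180.0, 0.1, 177.3]
contact_force: [-0.0, 0.4, -5.1]
gripper_width: 0.0137
gripper_force: 40.0
shift [0.0753 0.1732 0.0008] turn [ 0.03  0.1  -6.68] rows 4.5 t 3.73 tcp [ 0.5265 -0.0904  0.0898] [1.7997e+02 1.0000e-01 1.7725e+02] F [-0.   0.4 -5.1] M [ 0.02  0.01 -0.01] w 0.0137 40.0
```

View pics/s2.png

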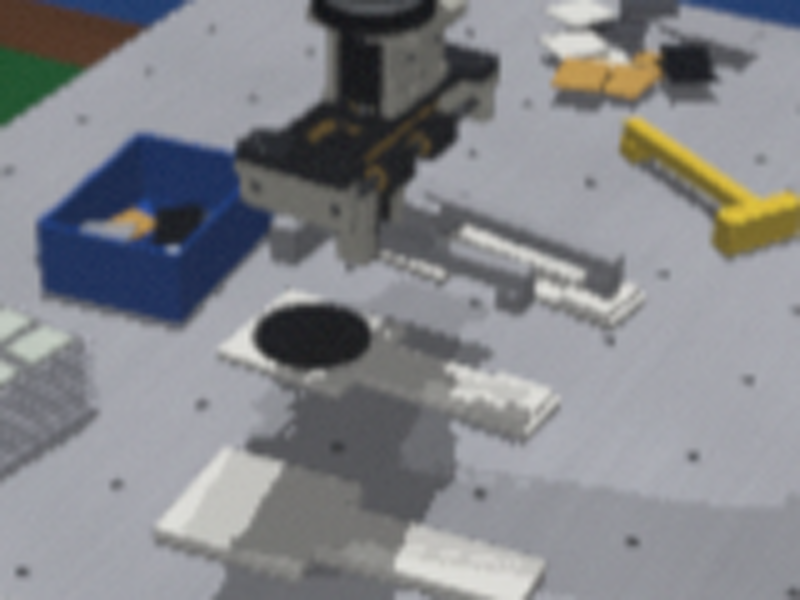

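It is held level: head (300,235), foot (515,290), moment about zero. Moving to the park plate.

```bash
python3 -m pendant '[[0.006,0.014,0,0,0,-0.6],[0.017,0.04,0,0,0,-1.5],[0.03,0.069,0,0,0,-2.7],[0.043,0.099,0,0,0,-3.8],[0.056,0.129,0,0,0,-5],[0.067,0.154,0,0,0,-6],[0.073,0.168,0,0,0,-6.5],[0.0753,0.1732,0,0,0,-6.7],[0.0753,0.1732,0,0,0,-6.7],[0.0753,0.1732,0,0,0,-6.7]]';  python3 go.py 0.4596 0.0862 0.024 3.93
```

```text
time_s: 4.62
tcp_pos: [0.4588, 0.0858, 0.0882]
eef_rot: [-180.0, -0.1, -176.0]
contact_force: [-0.1, -0.2, -6.1]
gripper_width: 0.0135
gripper_force: 40.0
shift [-0.0009  0.0004  0.0641] turn [-0.04 -0.07  0.07] rows 1.5 t 4.62 tcp [0.4588 0.0858 0.0882] [-1.7996e+02 -7.0000e-02 -1.7600e+02] F [-0.1 -0.2 -6.1] M [-0.01  0.01  0.04] w 0.0135 40.0
```

```bash
python3 -m pendant '[[-0.0005,0.0003,0.006,0,0,0],[-0.0005,0.0003,0.018,0,0,0],[-0.0005,0.0003,0.034,0,0,0],[-0.0005,0.0003,0.048,0,0,0],[-0.0005,0.0003,0.058,0,0,0],[-0.0005,0.0003,0.063,0,0,0],[-0.0005,0.0003,0.065,0,0,0],[-0.0005,0.0003,0.066,0,0,0],[-0.0005,0.0003,0.067,0,0,0],[-0.0005,0.0003,0.068,0,0,0],[-0.0005,0.0003,0.068,0,0,0],[-0.0005,0.0003,0.068,0,0,0]]';  python3 go.py 0.4596 0.0862 0.019 3.93
```

```text
time_s: 5.62
tcp_pos: [0.4599, 0.0866, 0.0211]
eef_rot: [180.0, 0.0, -176.0]
contact_force: [-0.4, 0.7, -6.1]
gripper_width: 0.0133
gripper_force: 40.0
shift [ 0.0003 -0.0004  0.0021] turn [0.02 0.04 0.04] rows 0.1 t 5.62 tcp [0.4599 0.0866 0.0211] [ 1.7998e+02  4.0000e-02 -1.7603e+02] F [-0.4  0.7 -6.1] M [-0.04  0.05  0.02] w 0.0133 40.0
```

```bash
for i in 1; do python3 -m pendant '[[0,0,0.0005,0,0,0],[0,0,0.001,0,0,0],[0,0,0.0015,0,0,0],[0,0,0.002,0,0,0],[0,0,0.002,0,0,0]]'; done; python3 -m pendant '[[0,0,0.0004,0,0,0],[0,0,0.0007,0,0,0],[0,0,0.0007,0,0,0]]'
```

```text
time_s: 6.03
tcp_pos: [0.4598, 0.0865, 0.0187]
eef_rot: [180.0, 0.0, -176.0]
contact_force: [0.3, 0.5, -5.5]
gripper_width: 0.0138
gripper_force: 40.0
time_s: 6.28
tcp_pos: [0.4597, 0.0865, 0.0187]
eef_rot: [-180.0, 0.0, -176.0]
contact_force: [-4.8, 0.4, 6.3]
gripper_width: 0.0138
gripper_force: 40.0
```

```bash
python3 -m pendant '[[0,0,0,0,0,0],[0,0,0,0,0,0],[0,0,0,0,0,0],[0,0,0,0,0,0],[0,0,-0.01,0,0,0],[0,0,-0.03,0,0,0],[0,0,-0.06,0,0,0],[0,0,-0.09,0,0,0],[0,0,-0.09,0,0,0]]' 0.06 ;  python3 go.py 0.534 0.2685 0.11 14.5
```

```text
time_s: 7.03
tcp_pos: [0.4628, 0.0879, 0.1133]
eef_rot: [179.8, 0.5, -176.0]
contact_force: [1.5, 0.2, 0.2]
gripper_width: 0.0596
gripper_force: 0.0
shift [-0.0837  0.1751  0.0044] turn [  0.12   0.47 -10.46] rows 4.7 t 7.03 tcp [0.4628 0.0879 0.1133] [ 179.83    0.45 -175.96] F [1.5 0.2 0.2] M [ 0.09 -0.25 -0.01] w 0.0596 0.0
```

```bash
python3 -m pendant '[[-0.015,0.029,0,0,0,-2],[-0.03,0.06,0,0,0,-4],[-0.048,0.098,0,0,0,-6],[-0.066,0.135,0,0,0,-8],[-0.08,0.162,0,0,0,-10],[-0.0868,0.1764,0,0,0,-10.5],[-0.0868,0.1764,0,0,0,-10.5],[-0.0868,0.1764,0,0,0,-10.5],[-0.0868,0.1764,0,0,0,-10.5]]';  python3 go.py 0.534 0.2685 0.018 14.5
python3 - <<'E'
from h import *
np.set_printoptions(precision=4,suppress=True)
c=r.capture('top');np.savez('cap_top2',**c)
cv2.imwrite('pics/t2.png',cv2.resize(c['frame'][130:270,150:400,::-1],(800,448),interpolation=cv2.INTER_CUBIC))
E
```

```text
time_s: 7.78
tcp_pos: [0.5336, 0.2678, 0.1076]
eef_rot: [-180.0, -0.1, -165.6]
contact_force: [-0.4, -0.0, -0.2]
gripper_width: 0.0602
gripper_force: 0.0
shift [-0.0007  0.0006  0.0896] turn [-0.02 -0.05 -0.06] rows 2.1 t 7.78 tcp [0.5336 0.2678 0.1076] [-1.7998e+02 -5.0000e-02 -1.6556e+02] F [-0.4 -0.  -0.2] M [-0.02  0.    0.01] w 0.0602 0.0
```

View pics/t2.png

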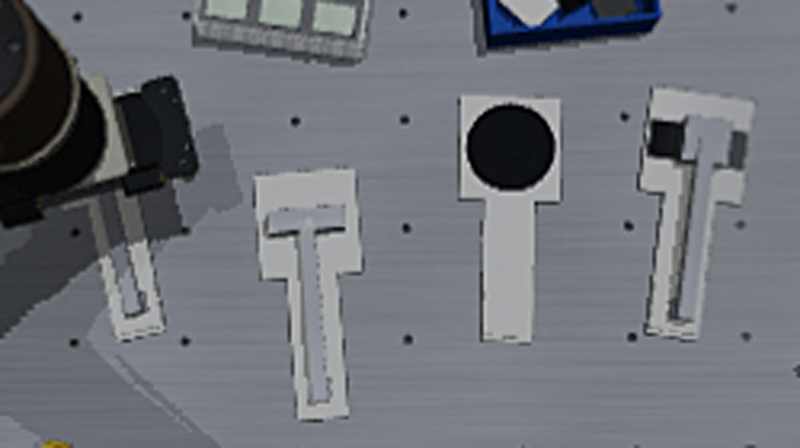

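The oblong weight stands on the park plate (308,220 in the crop). The round panel is free, centred at (511,147). Descend, grip the round weight, and measure the round tray.

```bash
python3 -m pendant '[[-0.0007,0.0006,0.03,0,0,0],[-0.0007,0.0006,0.06,0,0,0],[-0.0007,0.0006,0.075,0,0,0],[-0.0007,0.0006,0.083,0,0,0],[-0.0007,0.0006,0.088,0,0,0],[-0.0007,0.0006,0.0895,0,0,0],[-0.0007,0.0006,0.0895,0,0,0],[-0.0007,0.0006,0.0895,0,0,0]]'; python3 -m pendant '[[0,0,0,0,0,0],[0,0,0,0,0,0],[0,0,0,0,0,0],[0,0,0,0,0,0],[0,0,0,0,0,0],[0,0,0,0,0,0],[0,0,0,0,0,0],[0,0,0,0,0,0]]' 0.0 40
cat >> h.py <<'E'
def tray_one(c,n,u0,u1,v0=165,v1=260):
    """filled outline of one (empty or laden) tray in a column window, + dark panel centroid"""
    f=c['frame'];g=f.mean(2);sat=f.max(2).astype(int)-f.min(2)
    z=.012 if n=='park' else .010
    Z=cv2.medianBlur(cloud(c)[...,2].astype(np.float32),3)
    w=np.zeros(g.shape,bool);w[v0:v1,u0:u1]=1
    m=(((g>125)&(sat<18)|(Z>.022))&w).astype(np.uint8)
    d=((g<45)&w).astype(np.uint8)
    m=cv2.morphologyEx(m|d,cv2.MORPH_OPEN,np.ones((3,3)))
    k=max(cv2.findContours(m,0,1)[0],key=cv2.contourArea)
    q=np.zeros(g.shape,np.uint8);cv2.drawContours(q,[k],-1,1,-1)
    P=toplane(c,np.argwhere(q)[:,::-1],z)[:,:2];ce,a=axis(P)
    kd=max(cv2.findContours(d&q,0,1)[0],key=cv2.contourArea,default=None)
    pc=None
    if kd is not None:
        qd=np.zeros(g.shape,np.uint8);cv2.drawContours(qd,[kd],-1,1,-1)
        X=toplane(c,np.argwhere(qd)[:,::-1],.012)[:,:2];pc=X.mean(0)
        rc=cv2.minAreaRect((X*1000).astype(np.float32));print('panel',pc.round(4),np.array(rc[0]).round(1),np.array(rc[1]).round(1),round(rc[2],1))
    yaw=np.degrees(np.arctan2(a[1],a[0]));o=ce+a*.0444
    print(n,'origin',o.round(4),'yaw',round(yaw,2),'px',int(q.sum()));return o,yaw,pc,q
E
python3 - <<'E'
from h import *
c=dict(np.load('cap_top2.npz'))
tray_one(c,'t_round',288,330)
tray_one(c,'park',225,268,170,265)
E
python3 go.py 0.534 0.2685 0.018 14.5
```

```text
time_s: 8.5
tcp_pos: [0.5353, 0.2696, 0.0197]
eef_rot: [180.0, 0.1, -165.5]
contact_force: [0.7, -0.6, 0.6]
gripper_width: 0.0605
gripper_force: 0.0
time_s: 9.17
tcp_pos: [0.5346, 0.2691, 0.0184]
eef_rot: [-180.0, -0.0, -165.5]
contact_force: [1.3, -0.1, 0.7]
gripper_width: 0.0135
gripper_force: 40.0
panel [ 0.5706 -0.0938] [569.1 -93.6] [75.  67.4] 89.2
t_round origin [ 0.5064 -0.0877] yaw -4.65 px 2541
panel [0.4942 0.1162] [494.2 116.2] [8.6 0. ] 89.4
park origin [0.5202 0.0822] yaw 0.42 px 2261
shift [ 0.0007 -0.0004  0.0004] turn [-0.01 -0.01 -0.04] rows 0.0 t 9.17 tcp [0.5346 0.2691 0.0184] [-1.7999e+02 -1.0000e-02 -1.6554e+02] F [ 1.3 -0.1  0.7] M [-0.05 -0.13 -0.1 ] w 0.0135 40.0
```

Run:
```python
from h import *
c=dict(np.load('cap_top2.npz'))
f=c['frame'];g=f.mean(2);sat=f.max(2).astype(int)-f.min(2)
for th in (122,126,132):
    m=((g>th)&(sat<18)).astype(np.uint8);m[:,:288]=0;m[:,330:]=0;m[:155]=0;m[255:]=0
    k=max(cv2.findContours(m,0,1)[0],key=cv2.contourArea);q=m*0;cv2.drawContours(q,[k],-1,1,-1)
    P=toplane(c,np.argwhere(q)[:,::-1],.010)[:,:2];ce,a=axis(P)
    yaw=np.degrees(np.arctan2(a[1],a[0]));n=np.array([-a[1],a[0]]);s=(P-ce)@a;t=(P-ce)@n
    # necks mid-line fit
    o=ce+a*.0444;S=s-.0444;i=(S>-.17)&(S<-.055)
    b=np.round(S[i]/.0028);ms=np.array([(S[i][b==x].mean(),(t[i][b==x].max()+t[i][b==x].min())/2) for x in np.unique(b)])
    p=np.polyfit(ms[:,0],ms[:,1],1)
    print(th,q.sum(),o.round(4),round(yaw,2),'neck yaw',round(yaw+np.degrees(np.arctan(p[0])),2),'S ext',S.min().round(4),S.max().round(4),'lat@0',p[1].round(4))
```

```text
122 3713 [ 0.5344 -0.0872] -2.0 neck yaw 11.6 S ext -0.1889 0.0999 lat@0 0.029
126 2579 [ 0.5459 -0.0883] -3.38 neck yaw -5.83 S ext -0.1805 0.0896 lat@0 -0.002
132 1722 [ 0.5712 -0.0934] -1.64 neck yaw -1.82 S ext -0.1737 0.0499 lat@0 0.0001
```

```bash
python3 -m pendant '[[0,0,-0.004,0,0,0],[0,0,-0.012,0,0,0],[0,0,-0.025,0,0,0],[0,0,-0.04,0,0,0],[0,0,-0.055,0,0,0],[0,0,-0.07,0,0,0],[0,0,-0.078,0,0,0],[0,0,-0.08,0,0,0],[0,0,-0.08,0,0,0],[0,0,-0.08,0,0,0]]';  python3 go.py 0.5273 -0.0923 0.098 -1.75
```

```text
time_s: 10.0
tcp_pos: [0.5341, 0.2688, 0.0978]
eef_rot: [-180.0, -0.1, -165.6]
contact_force: [-1.2, 1.7, -5.2]
gripper_width: 0.0135
gripper_force: 40.0
shift [ 0.0966 -0.348  -0.    ] turn [-0.02 -0.06 16.2 ] rows 8.7 t 10.0 tcp [0.5341 0.2688 0.0978] [-1.7999e+02 -7.0000e-02 -1.6555e+02] F [-1.2  1.7 -5.2] M [-0.    0.   -0.02] w 0.0135 40.0
```

```bash
python3 -m pendant '[[0.003,-0.011,0,0,0,0.5],[0.008,-0.029,0,0,0,1.4],[0.016,-0.058,0,0,0,2.7],[0.025,-0.09,0,0,0,4.2],[0.034,-0.123,0,0,0,5.7],[0.043,-0.156,0,0,0,7.2],[0.052,-0.189,0,0,0,8.7],[0.061,-0.222,0,0,0,10.2],[0.07,-0.253,0,0,0,11.7],[0.079,-0.284,0,0,0,13.2],[0.087,-0.312,0,0,0,14.6],[0.092,-0.332,0,0,0,15.5]]';  python3 -m pendant '[[0.003,-0.01,0,0,0,0.4],[0.0046,-0.016,0,0,0,0.7],[0.0046,-0.016,0,0,0,0.7],[0.0046,-0.016,0,0,0,0.7],[0.0046,-0.016,0,0,0,0.7]]'; python3 go.py 0.5273 -0.0923 0.022 -1.75
```

```text
time_s: 11.0
tcp_pos: [0.5264, -0.0787, 0.0978]
eef_rot: [-180.0, -0.1, 178.7]
contact_force: [-0.4, 0.3, -4.9]
gripper_width: 0.0135
gripper_force: 40.0
time_s: 11.42
tcp_pos: [0.5236, -0.0905, 0.0985]
eef_rot: [180.0, 0.0, 178.3]
contact_force: [-0.4, 0.4, -6.0]
gripper_width: 0.014
gripper_force: 40.0
shift [-0.0037 -0.0017  0.0765] turn [0.01 0.01 0.06] rows 1.8 t 11.42 tcp [ 0.5236 -0.0905  0.0985] [1.7999e+02 1.0000e-02 1.7831e+02] F [-0.4  0.4 -6. ] M [ 0.05 -0.06 -0.01] w 0.014 40.0
```

```bash
python3 -m pendant '[[-0.0018,-0.0008,0.006,0,0,0],[-0.0035,-0.0015,0.018,0,0,0],[-0.0035,-0.0015,0.034,0,0,0],[-0.0035,-0.0015,0.05,0,0,0],[-0.0035,-0.0015,0.062,0,0,0],[-0.0035,-0.0015,0.069,0,0,0],[-0.0035,-0.0015,0.073,0,0,0],[-0.0035,-0.0015,0.0755,0,0,0],[-0.0035,-0.0015,0.0765,0,0,0],[-0.0035,-0.0015,0.0765,0,0,0],[-0.0035,-0.0015,0.0765,0,0,0]]'; python3 -m pendant '[[0,0,0,0,0,0],[0,0,0,0,0,0]]'; python3 go.py 0.5273 -0.0923 0.0185 -1.75
```

```text
time_s: 12.33
tcp_pos: [0.5275, -0.0927, 0.0226]
eef_rot: [180.0, 0.1, 178.3]
contact_force: [-0.1, -0.4, -5.5]
gripper_width: 0.0135
gripper_force: 40.0
time_s: 12.5
tcp_pos: [0.5273, -0.0928, 0.0225]
eef_rot: [180.0, 0.1, 178.3]
contact_force: [0.2, 0.5, -5.8]
gripper_width: 0.0134
gripper_force: 40.0
shift [0.0001 0.0005 0.004 ] turn [0.01 0.05 0.01] rows 0.1 t 12.5 tcp [ 0.5273 -0.0928  0.0225] [1.7999e+02 5.0000e-02 1.7826e+02] F [ 0.2  0.5 -5.8] M [-0.    0.01 -0.03] w 0.0134 40.0
```

```bash
python3 -m pendant '[[0,0.0004,0.0006,0,0,0],[0,0.0004,0.0012,0,0,0],[0,0.0004,0.0018,0,0,0],[0,0.0004,0.0024,0,0,0],[0,0.0004,0.003,0,0,0],[0,0.0004,0.0034,0,0,0],[0,0.0004,0.0034,0,0,0]]'; python3 -m pendant '[[0,0,0.0004,0,0,0],[0,0,0.0007,0,0,0],[0,0,0.0007,0,0,0]]'
```

```text
time_s: 13.08
tcp_pos: [0.527, -0.0924, 0.0185]
eef_rot: [-180.0, -0.0, 178.3]
contact_force: [-0.4, -0.3, -4.8]
gripper_width: 0.0138
gripper_force: 40.0
time_s: 13.33
tcp_pos: [0.5271, -0.0924, 0.0185]
eef_rot: [-180.0, 0.0, 178.3]
contact_force: [-2.5, 1.0, 4.3]
gripper_width: 0.0139
gripper_force: 40.0
```

```bash
python3 -m pendant '[[0,0,0,0,0,0],[0,0,0,0,0,0],[0,0,0,0,0,0],[0,0,0,0,0,0],[0,0,-0.01,0,0,0],[0,0,-0.03,0,0,0],[0,0,-0.06,0,0,0],[0,0,-0.09,0,0,0],[-0.002,-0.03,-0.09,0,0,2],[-0.003,-0.065,-0.09,0,0,4],[-0.004,-0.1,-0.09,0,0,6],[-0.005,-0.135,-0.09,0,0,7.9]]' 0.06 ; python3 -m pendant '[[0,-0.02,0,0,0,0],[0,-0.028,0,0,0,0],[0,-0.028,0,0,0,0],[0,-0.028,0,0,0,0]]'; python3 go.py 0.527 -0.2557 0.018 -9.6
python3 - <<'E'
from h import *
c=r.capture('top');np.savez('cap_top3',**c)
cv2.imwrite('pics/t3.png',cv2.resize(c['frame'][130:270,150:400,::-1],(800,448),interpolation=cv2.INTER_CUBIC))
E
```

```text
time_s: 14.33
tcp_pos: [0.5282, -0.2287, 0.1093]
eef_rot: [180.0, 0.1, 170.3]
contact_force: [0.3, 0.1, 0.1]
gripper_width: 0.0598
gripper_force: 0.0
time_s: 14.67
tcp_pos: [0.5231, -0.2552, 0.1082]
eef_rot: [180.0, 0.0, 170.3]
contact_force: [-0.7, -0.1, -0.3]
gripper_width: 0.0602
gripper_force: 0.0
shift [-0.0039  0.0001  0.0902] turn [ 0.01  0.01 -0.09] rows 2.2 t 14.67 tcp [ 0.5231 -0.2552  0.1082] [1.7999e+02 1.0000e-02 1.7031e+02] F [-0.7 -0.1 -0.3] M [-0.    0.02  0.04] w 0.0602 0.0
```

View pics/t3.png

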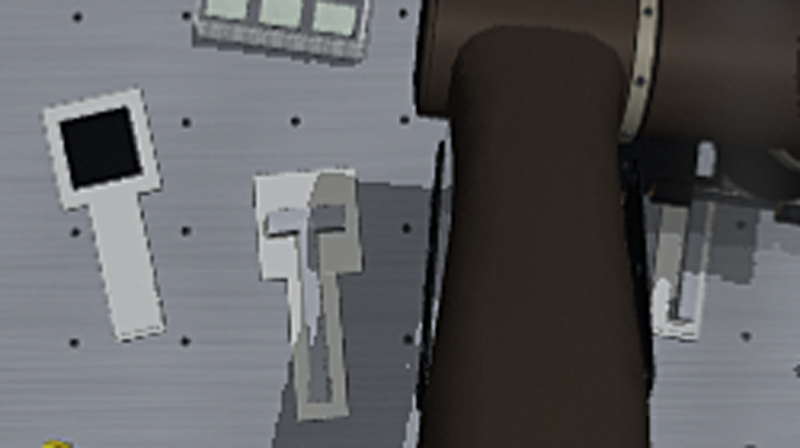

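The square tray is clear: panel centre at (101,147). The arm covers the round tray. Next: grip the square weight and measure the square tray.

```bash
python3 -m pendant '[[-0.0039,0,0.03,0,0,0],[-0.0039,0,0.06,0,0,0],[-0.0039,0,0.075,0,0,0],[-0.0039,0,0.083,0,0,0],[-0.0039,0,0.088,0,0,0],[-0.0039,0,0.09,0,0,0],[-0.0039,0,0.09,0,0,0],[-0.0039,0,0.09,0,0,0]]'; python3 -m pendant '[[0,0,0,0,0,0],[0,0,0,0,0,0],[0,0,0,0,0,0],[0,0,0,0,0,0],[0,0,0,0,0,0],[0,0,0,0,0,0],[0,0,0,0,0,0],[0,0,0,0,0,0]]' 0.0 40
cat >> h.py <<'E'
def empty_tray(c,u0,u1,v0,v1,panel=True):
    f=c['frame'];g=f.mean(2)
    for th in (132,135):
        m=(g>th).astype(np.uint8);w=m*0;w[v0:v1,u0:u1]=1;m&=w
        k=max(cv2.findContours(m,0,1)[0],key=cv2.contourArea);q=m*0;cv2.drawContours(q,[k],-1,1,-1);q=cv2.morphologyEx(q,cv2.MORPH_OPEN,np.ones((3,3)))
        P=toplane(c,np.argwhere(q)[:,::-1],.010)[:,:2];ce,a=axis(P);s=(P-ce)@a-.0444
        print(th,q.sum(),'origin',(ce+a*.0444).round(4),'yaw',np.degrees(np.arctan2(a[1],a[0])).round(2),'ext',s.min().round(4),s.max().round(4))
    d=((g<60)&(cv2.erode(q,np.ones((3,3)))>0)).astype(np.uint8);k=max(cv2.findContours(d,0,1)[0],key=cv2.contourArea)
    qd=d*0;cv2.drawContours(qd,[k],-1,1,-1)
    X=toplane(c,np.argwhere(qd)[:,::-1],.012)[:,:2];rc=cv2.minAreaRect((X*1000).astype(np.float32))
    print('panel',X.mean(0).round(4),rc)
E
python3 - <<'E'
from h import *
c=dict(np.load('cap_top3.npz'))
empty_tray(c,158,206,150,242)
E
python3 go.py 0.527 -0.2557 0.018 -9.6
```

```text
time_s: 15.38
tcp_pos: [0.5279, -0.2557, 0.019]
eef_rot: [-180.0, 0.1, 170.4]
contact_force: [-0.4, 0.5, 0.1]
gripper_width: 0.0601
gripper_force: 0.0
time_s: 16.05
tcp_pos: [0.527, -0.256, 0.0179]
eef_rot: [-180.0, -0.0, 170.4]
contact_force: [-0.7, -1.4, -0.3]
gripper_width: 0.014
gripper_force: 40.0
132 4235 origin [0.5643 0.2766] yaw 0.83 ext -0.1789 0.0896
135 3055 origin [0.5757 0.2766] yaw 6.03 ext -0.1956 0.084
panel [0.5757 0.2771] ((575.8598022460938, 277.47052001953125), (62.368988037109375, 62.52318572998047), 13.658836364746094)
shift [ 0.      0.0003 -0.0001] turn [-0.01 -0.01 -0.03] rows 0.0 t 16.05 tcp [ 0.527  -0.256   0.0179] [-1.7999e+02 -1.0000e-02  1.7037e+02] F [-0.7 -1.4 -0.3] M [-0.51  0.16  0.04] w 0.014 40.0
```

```bash
sed -i "s/    for th in (132,135):/    b=np.median(g[v0:v1,u0:u1][g[v0:v1,u0:u1]>60]);x=g[v0:v1,u0:u1];hi=np.percentile(x,90);lo=np.percentile(x[x>60],25);print(lo,hi)\n    for th in (lo+.4*(hi-lo),lo+.5*(hi-lo),lo+.6*(hi-lo)):/" h.py
python3 - <<'E'
from h import *
c=dict(np.load('cap_top3.npz'))
empty_tray(c,158,206,150,242)
E
python3 -m pendant '[[0,0,-0.004,0,0,0],[0,0,-0.012,0,0,0],[0,0,-0.025,0,0,0],[0,0,-0.04,0,0,0],[0,0,-0.055,0,0,0],[0,0,-0.07,0,0,0],[0,0,-0.078,0,0,0],[0,0,-0.08,0,0,0],[0,0,-0.08,0,0,0],[0,0,-0.08,0,0,0]]'
```

```text
134.66666666666666 181.33333333333334
153.33333333333334 1656 origin [0.5753 0.2761] yaw 12.13 ext -0.1739 0.0472
158.0 1647 origin [0.5753 0.276 ] yaw 12.13 ext -0.1738 0.0469
162.66666666666666 1637 origin [0.5754 0.276 ] yaw 12.06 ext -0.1739 0.0465
panel [0.5757 0.2771] ((575.8598022460938, 277.47052001953125), (62.368988037109375, 62.52318572998047), 13.658836364746094)
time_s: 16.88
tcp_pos: [0.5265, -0.2555, 0.0971]
eef_rot: [180.0, -0.1, 170.3]
contact_force: [-0.3, -0.7, -4.8]
gripper_width: 0.0138
gripper_force: 40.0
```

```bash
cat >> h.py <<'E'
def neck(c,u0,u1,v0,v1):
    "edge lines of neck and of wide part by subpixel threshold crossings along image rows"
    g=c['frame'].mean(2);x=g[v0:v1,u0:u1];hi=np.percentile(x,90);lo=np.percentile(x[x>60],25);th=(hi+lo)/2
    L=[];Rr=[]
    for v in range(v0,v1):
        w=np.where(g[v,u0:u1]>th)[0]
        if len(w)<8: continue
        a,b=w[0]+u0,w[-1]+u0
        L.append((a-(g[v,a]-th)/(g[v,a]-g[v,a-1]),v));Rr.append((b+(g[v,b]-th)/(g[v,b]-g[v,b+1]),v))
    return toplane(c,L,.010)[:,:2],toplane(c,Rr,.010)[:,:2]
def fitline(P):
    vx,vy,x,y=cv2.fitLine(P.astype(np.float32),cv2.DIST_HUBER,0,.001,.001).ravel()
    return np.degrees(np.arctan(vy/vx)),(x,y)
E
python3 - <<'E'
from h import *
c=dict(np.load('cap_top3.npz'))
L,R_=neck(c,158,206,150,242)
for o,P in(('L',L),('R',R_)):
    lx=P[:,0]
    for nm,(a,b) in dict(neck=(.42,.51),wide=(.55,.60)).items():
        i=(lx>a)&(lx<b);print(o,nm,i.sum(),fitline(P[i]))
E
python3 go.py 0.5330 0.2667 0.098 12.8
```

```text
L neck 31 (np.float32(12.2330065), (np.float32(0.46185783), np.float32(0.2737485)))
L wide 16 (np.float32(12.456036), (np.float32(0.5777761), np.float32(0.32316867)))
R neck 31 (np.float32(10.972277), (np.float32(0.4674577), np.float32(0.23108345)))
R wide 16 (np.float32(12.709423), (np.float32(0.577372), np.float32(0.23120543)))
shift [ 0.0811  0.5159 -0.0006] turn [  0.03  -0.06 -22.46] rows 12.5 t 16.88 tcp [ 0.5265 -0.2555  0.0971] [ 1.7998e+02 -7.0000e-02  1.7034e+02] F [-0.3 -0.7 -4.8] M [0.01 0.04 0.01] w 0.0138 40.0
```

```bash
python3 -m pendant '[[0.0016,0.01,0,0,0,-0.5],[0.0046,0.029,0,0,0,-1.2],[0.009,0.057,0,0,0,-2.4],[0.014,0.09,0,0,0,-3.8],[0.0195,0.123,0,0,0,-5.2],[0.0247,0.156,0,0,0,-6.6],[0.03,0.189,0,0,0,-8],[0.035,0.222,0,0,0,-9.4],[0.0404,0.255,0,0,0,-10.8],[0.0456,0.288,0,0,0,-12.2],[0.0508,0.321,0,0,0,-13.6],[0.0561,0.354,0,0,0,-15]]'; python3 go.py 0.5325 0.2673 0.098 12.3
```

```text
time_s: 17.88
tcp_pos: [0.53, 0.1044, 0.0971]
eef_rot: [-180.0, -0.1, -174.5]
contact_force: [0.6, 0.6, -5.0]
gripper_width: 0.0138
gripper_force: 40.0
shift [-0.018   0.1619 -0.001 ] turn [-0.02 -0.08 -6.85] rows 3.9 t 17.88 tcp [0.53   0.1044 0.0971] [-1.7997e+02 -8.0000e-02 -1.7455e+02] F [ 0.6  0.6 -5. ] M [-0.08 -0.2   0.  ] w 0.0138 40.0
```

```bash
python3 -m pendant '[[-0.003,0.032,0,0,0,-1.4],[-0.0065,0.063,0,0,0,-2.8],[-0.01,0.094,0,0,0,-4.2],[-0.013,0.12,0,0,0,-5.5],[-0.015,0.137,0,0,0,-6.4],[-0.016,0.146,0,0,0,-6.8],[-0.0165,0.149,0,0,0,-7],[-0.0165,0.149,0,0,0,-7],[-0.0165,0.149,0,0,0,-7],[-0.0165,0.149,0,0,0,-7]]'; python3 go.py 0.5325 0.2673 0.0215 12.3
```

```text
time_s: 18.72
tcp_pos: [0.5334, 0.2512, 0.0977]
eef_rot: [-180.0, -0.0, -167.7]
contact_force: [1.1, -0.0, -5.8]
gripper_width: 0.0136
gripper_force: 40.0
shift [-0.0026  0.0159  0.0762] turn [-0.02 -0.04 -0.02] rows 1.9 t 18.72 tcp [0.5334 0.2512 0.0977] [-1.7998e+02 -4.0000e-02 -1.6772e+02] F [ 1.1 -0.  -5.8] M [ 0.02  0.01 -0.01] w 0.0136 40.0
```

```bash
python3 -m pendant '[[-0.0008,0.005,0,0,0,0],[-0.0018,0.011,0.006,0,0,0],[-0.0026,0.0159,0.018,0,0,0],[-0.0026,0.0159,0.034,0,0,0],[-0.0026,0.0159,0.05,0,0,0],[-0.0026,0.0159,0.062,0,0,0],[-0.0026,0.0159,0.069,0,0,0],[-0.0026,0.0159,0.073,0,0,0],[-0.0026,0.0159,0.0755,0,0,0],[-0.0026,0.0159,0.0762,0,0,0],[-0.0026,0.0159,0.0762,0,0,0],[-0.0026,0.0159,0.0762,0,0,0]]'; python3 -m pendant '[[0,0,0,0,0,0],[0,0,0,0,0,0]]'; python3 go.py 0.5325 0.2673 0.018 12.3
```

```text
time_s: 19.72
tcp_pos: [0.5331, 0.2689, 0.0223]
eef_rot: [180.0, 0.1, -167.6]
contact_force: [0.2, -0.9, -4.9]
gripper_width: 0.0131
gripper_force: 40.0
time_s: 19.88
tcp_pos: [0.5329, 0.2688, 0.0223]
eef_rot: [180.0, 0.0, -167.6]
contact_force: [0.1, -0.0, -4.8]
gripper_width: 0.0133
gripper_force: 40.0
shift [ 0.0007 -0.0014  0.0043] turn [0.03 0.05 0.06] rows 0.1 t 19.88 tcp [0.5329 0.2688 0.0223] [ 1.7997e+02  5.0000e-02 -1.6764e+02] F [ 0.1 -0.  -4.8] M [-0.01  0.03  0.  ] w 0.0133 40.0
```

```bash
python3 -m pendant '[[0.0004,-0.001,0,0,0,0],[0.0007,-0.0014,0.0006,0,0,0],[0.0007,-0.0014,0.0012,0,0,0],[0.0007,-0.0014,0.0018,0,0,0],[0.0007,-0.0014,0.0024,0,0,0],[0.0007,-0.0014,0.003,0,0,0],[0.0007,-0.0014,0.0036,0,0,0],[0.0007,-0.0014,0.0036,0,0,0]]'; python3 -m pendant '[[0,0,0.0004,0,0,0],[0,0,0.0007,0,0,0],[0,0,0.0007,0,0,0]]'
```

```text
time_s: 20.55
tcp_pos: [0.5323, 0.2671, 0.018]
eef_rot: [-180.0, -0.0, -167.6]
contact_force: [-0.1, -0.2, -5.5]
gripper_width: 0.0136
gripper_force: 40.0
time_s: 20.8
tcp_pos: [0.5323, 0.2671, 0.0179]
eef_rot: [180.0, 0.0, -167.6]
contact_force: [-2.8, -0.8, 3.5]
gripper_width: 0.0136
gripper_force: 40.0
```

```bash
python3 -m pendant '[[0,0,0,0,0,0],[0,0,0,0,0,0],[0,0,0,0,0,0],[0,0,0,0,0,0],[0,0,-0.01,0,0,0],[0,0,-0.03,0,0,0],[0,0,-0.06,0,0,0],[0,0,-0.09,0,0,0],[0.02,-0.03,-0.09,0,0,2],[0.04,-0.06,-0.09,0,0,4],[0.06,-0.09,-0.09,0,0,6],[0.08,-0.12,-0.09,0,0,8]]' 0.06 ; python3 go.py 0.4598 0.0865 0.108 3.97
python3 - <<'E'
from h import *
c=r.capture('top');np.savez('cap_top4',**c)
E
```

```text
time_s: 21.8
tcp_pos: [0.4792, 0.1316, 0.1083]
eef_rot: [180.0, 0.1, -175.7]
contact_force: [-0.0, 0.3, 0.3]
gripper_width: 0.0602
gripper_force: 0.0
shift [ 0.0228 -0.0435  0.0002] turn [0.03 0.06 0.33] rows 1.2 t 21.8 tcp [0.4792 0.1316 0.1083] [ 1.7997e+02  6.0000e-02 -1.7570e+02] F [-0.   0.3  0.3] M [-0.05 -0.08 -0.01] w 0.0602 0.0
```

```bash
python3 -m pendant '[[0.015,-0.025,0,0,0,0.3],[0.0228,-0.038,0,0,0,0.3],[0.0228,-0.038,0,0,0,0.3],[0.0228,-0.038,0,0,0,0.3],[0.0228,-0.038,0,0,0,0.3],[0.0228,-0.038,0,0,0,0.3]]'; python3 go.py 0.4598 0.0865 0.0185 3.97
python3 - <<'E'
from h import *
c=r.capture('top');np.savez('cap_top4',**c)
cv2.imwrite('pics/t4.png',cv2.resize(c['frame'][130:270,150:400,::-1],(800,448),interpolation=cv2.INTER_CUBIC))
E
```

```text
time_s: 22.35
tcp_pos: [0.4607, 0.0939, 0.1076]
eef_rot: [180.0, 0.0, -175.9]
contact_force: [0.2, -0.1, 0.3]
gripper_width: 0.0599
gripper_force: 0.0
shift [ 0.0014 -0.0073  0.0891] turn [0.01 0.03 0.13] rows 2.1 t 22.35 tcp [0.4607 0.0939 0.1076] [ 1.7999e+02  3.0000e-02 -1.7590e+02] F [ 0.2 -0.1  0.3] M [-0.01  0.01 -0.02] w 0.0599 0.0
```

View pics/t4.png

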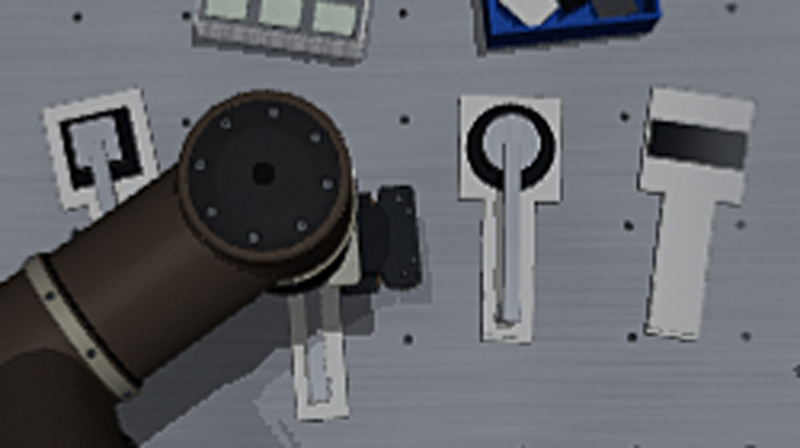

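The round weight sits well on the round panel (disc about (510,142) against panel (511,147), roughly the head-height parallax). The square head is inside its panel at (97,146). The oblong tray is clear at (699,145).

```bash
python3 -m pendant '[[0.0012,-0.007,0.03,0,0,0],[0.0012,-0.007,0.06,0,0,0],[0.0012,-0.007,0.075,0,0,0],[0.0012,-0.007,0.083,0,0,0],[0.0012,-0.007,0.087,0,0,0],[0.0012,-0.007,0.0888,0,0,0],[0.0012,-0.007,0.0888,0,0,0],[0.0012,-0.007,0.0888,0,0,0]]'; python3 -m pendant '[[0,0,0,0,0,0],[0,0,0,0,0,0],[0,0,0,0,0,0],[0,0,0,0,0,0],[0,0,0,0,0,0],[0,0,0,0,0,0],[0,0,0,0,0,0],[0,0,0,0,0,0]]' 0.0 40
sed -i 's/g<60)&(cv2/g<min(100,lo-8))\&(cv2/' h.py
python3 - <<'E'
from h import *
np.set_printoptions(precision=4,suppress=True)
c=dict(np.load('cap_top4.npz'))
empty_tray(c,345,390,150,242)
L,R_=neck(c,345,390,152,240)
for o,P in(('L',L),('R',R_)):
    lx=P[:,0]
    for nm,(a,b) in dict(neck=(.42,.51),wide=(.555,.60)).items():
        i=(lx>a)&(lx<b);print(o,nm,i.sum(),fitline(P[i]))
# round disc on round panel: bright blob centre inside the dark ring, at z=.030
g=c['frame'].mean(2);
def ring(u0,u1,v0,v1,zt,area):
    x=g[v0:v1,u0:u1];d=(x<60).astype(np.uint8)
    cs,h=cv2.findContours(d,cv2.RETR_CCOMP,cv2.CHAIN_APPROX_NONE)
    k=max(range(len(cs)),key=lambda i:cv2.contourArea(cs[i]))
    e=cs[k][:,0]+[u0,v0];X=toplane(c,e,.012)[:,:2]
    print('panel edge circle/rect',cv2.minEnclosingCircle((X*1000).astype(np.float32)),cv2.minAreaRect((X*1000).astype(np.float32)))
    hl=cv2.convexHull(cs[k]);q=np.zeros_like(d);cv2.drawContours(q,[hl],-1,1,-1);q=cv2.erode(q,np.ones((3,3)))
    b=((x>85)&(q>0)).astype(np.uint8);k=max(cv2.findContours(b,0,1)[0],key=cv2.contourArea)[:,0]+[u0,v0]
    X=toplane(c,k,zt)[:,:2]*1000
    print('head top contour',np.round(X).astype(int).tolist())
ring(294,326,160,192,.030,0)
m=weight(c,np.pad(np.ones((95,40),np.uint8),((155,134),(290,182))));print(m)
E
python3 go.py 0.4598 0.0865 0.0185 3.97
```

```text
time_s: 23.07
tcp_pos: [0.46, 0.0866, 0.0194]
eef_rot: [180.0, 0.1, -175.9]
contact_force: [0.0, 1.5, -0.3]
gripper_width: 0.06
gripper_force: 0.0
time_s: 23.73
tcp_pos: [0.4593, 0.0861, 0.0186]
eef_rot: [180.0, 0.0, -175.9]
contact_force: [-0.4, -0.2, 0.2]
gripper_width: 0.0139
gripper_force: 40.0
123.33333333333333 162.66666666666666
139.06666666666666 995 origin [ 0.5311 -0.2532] yaw -8.24 ext -0.132 0.0243
143.0 985 origin [ 0.5312 -0.2531] yaw -8.33 ext -0.1321 0.0242
146.93333333333334 980 origin [ 0.5309 -0.2533] yaw -8.51 ext -0.1318 0.0238
shift [-0.0005  0.0003  0.0001] turn [0.01 0.   0.09] rows 0.0 t 23.73 tcp [0.4593 0.0861 0.0186] [ 179.99    0.   -175.94] F [-0.4 -0.2  0.2] M [0.06 0.17 0.01] w 0.0139 40.0Traceback (most recent call last):
  File "<stdin>", line 4, in <module>
  File "h.py", line 73, in empty_tray
    d=((g<min(100,lo-8))&(cv2.erode(q,np.ones((3,3)))>0)).astype(np.uint8);k=max(cv2.findContours(d,0,1)[0],key=cv2.contourArea)
                                                                             ~~~^^^^^^^^^^^^^^^^^^^^^^^^^^^^^^^^^^^^^^^^^^^^^^^^
ValueError: max() iterable argument is empty
```

```bash
sed -i 's/;w\[v0:v1,u0:u1\]=1;m&=w$/;w[v0:v1,u0:u1]=1;m\&=w;m=cv2.morphologyEx(m,cv2.MORPH_CLOSE,np.ones((17,1)))/' h.py
python3 - <<'E'
from h import *
np.set_printoptions(precision=4,suppress=True)
c=dict(np.load('cap_top4.npz'))
empty_tray(c,345,390,150,242)
L,R_=neck(c,345,390,152,240)
for o,P in(('L',L),('R',R_)):
    lx=P[:,0]
    for nm,(a,b) in dict(neck=(.42,.51),wide=(.53,.61)).items():
        i=(lx>a)&(lx<b);print(o,nm,i.sum(),fitline(P[i]))
g=c['frame'].mean(2)
def ring(u0,u1,v0,v1,zt):
    x=g[v0:v1,u0:u1];d=(x<60).astype(np.uint8)
    k=max(cv2.findContours(d,0,1)[0],key=cv2.contourArea)
    X=toplane(c,k[:,0]+[u0,v0],.012)[:,:2]*1000
    print('panel',cv2.minEnclosingCircle(X.astype(np.float32)),cv2.minAreaRect(X.astype(np.float32)))
    q=d*0;cv2.drawContours(q,[cv2.convexHull(k)],-1,1,-1);q=cv2.erode(q,np.ones((3,3)))
    b=((x>70)&(q>0)).astype(np.uint8);k=max(cv2.findContours(b,0,1)[0],key=cv2.contourArea)[:,0]+[u0,v0]
    X=toplane(c,k,zt)[:,:2]*1000
    print('head',X.min(0).round(1),X.max(0).round(1),cv2.minEnclosingCircle(X[X[:,0]>X[:,0].max()-40].astype(np.float32)))
ring(294,326,160,192,.030)
print(weight(c,np.pad(np.ones((95,40),np.uint8),((155,134),(290,182)))))
E
```

```text
123.33333333333333 162.66666666666666
139.06666666666666 1715 origin [ 0.5712 -0.2603] yaw -9.18 ext -0.1728 0.0479
143.0 1687 origin [ 0.5711 -0.2595] yaw -8.92 ext -0.1725 0.0478
146.93333333333334 1676 origin [ 0.5707 -0.2592] yaw -8.78 ext -0.172 0.0479
panel [ 0.572  -0.2585] ((572.1950073242188, -258.75048828125), (80.0677719116211, 35.02820587158203), 80.4927978515625)
L neck 31 (np.float32(-8.617851), (np.float32(0.46443918), np.float32(-0.22182891)))
L wide 17 (np.float32(-6.8799486), (np.float32(0.5495306), np.float32(-0.21297377)))
R neck 31 (np.float32(-8.638249), (np.float32(0.46460915), np.float32(-0.26525736)))
R wide 18 (np.float32(-9.846757), (np.float32(0.5812926), np.float32(-0.30789897)))
panel ((570.9412841796875, -93.96359252929688), 39.52313995361328) ((570.6483154296875, -93.61483001708984), (74.88843536376953, 76.33033752441406), 88.89295196533203)
head [ 532.7 -117.7] [599.2 -69.1] ((573.8277587890625, -92.87979125976562), 25.49393653869629)
{'yaw': np.float64(-2.387026119520822), 'from_tail': array([ 0.5717, -0.0936]), 'length': np.float64(0.1817736682580795), 'headmid': np.float64(0.15802017228508142), 'headlat': np.float64(0.0010726166001025599), 'npx': 530, 'barw': np.float64(0.01599432966253089)}
```

```bash
cat >> h.py <<'E'
def head(c,u0,u1,v0,v1,zt,yaw,hx,dark=60):
    "dark panel window: panel centre, and head-top extents in the weight's axes"
    g=c['frame'].mean(2);x=g[v0:v1,u0:u1];d=(x<dark).astype(np.uint8)
    k=max(cv2.findContours(d,0,1)[0],key=cv2.contourArea)
    Y=toplane(c,k[:,0]+[u0,v0],.012)[:,:2]*1000
    q=d*0;cv2.drawContours(q,[cv2.convexHull(k)],-1,1,-1);q=cv2.erode(q,np.ones((3,3)))
    b=((x>65)&(q>0)).astype(np.uint8);k=max(cv2.findContours(b,0,1)[0],key=cv2.contourArea)[:,0]+[u0,v0]
    X=toplane(c,k,zt)[:,:2]*1000;A=np.radians(yaw);a=np.array([np.cos(A),np.sin(A)]);n=np.array([-a[1],a[0]])
    f=(X@a).max()+1.2;l=X@n;s=f-hx;t=(l.min()+l.max())/2
    print('panel',cv2.minAreaRect(Y.astype(np.float32))[:2],cv2.minEnclosingCircle(Y.astype(np.float32))[0],'head centre',(a*s+n*t).round(1),'width',np.ptp(l).round(1)+2.4,'hull-lim fore',((X@a).max()).round(1),((Y@a).max()).round(1))
E
python3 - <<'E'
from h import *
c=dict(np.load('cap_top.npz'))
print('oblong at start');head(c,294,328,160,192,.040,-2.7,10)
print('round at start');head(c,162,205,155,195,.030,14.5,26)
c=dict(np.load('cap_top4.npz'))
print('round now');head(c,294,328,160,192,.030,-1.7,26)
print('square now');head(c,162,200,155,195,.036,12.3,20)
E
```

```text
oblong at start
panel ((572.0894775390625, -93.65248107910156), (74.90823364257812, 79.21340942382812)) (571.6281127929688, -93.47740173339844) head centre [572.  -92.5] width 67.60000000000001 hull-lim fore 584.5 615.5
round at start
panel ((579.3472900390625, 259.972900390625), (64.62116241455078, 28.832733154296875)) (579.179931640625, 260.791259765625) head centre [577.3 261.9] width 17.0 hull-lim fore 649.3 657.9
round now
panel ((570.6483154296875, -93.61483001708984), (74.88843536376953, 76.33033752441406)) (570.9412841796875, -93.96359252929688) head centre [574.4 -93.4] width 50.8 hull-lim fore 601.7 611.5
square now
panel ((575.5377197265625, 276.9902038574219), (64.20903015136719, 62.875633239746094)) (576.233642578125, 277.7059631347656) head centre [578.4 278.2] width 43.699999999999996 hull-lim fore 643.2 653.6
```

```bash
python3 -m pendant '[[0,0,-0.004,0,0,0],[0,0,-0.012,0,0,0],[0,0,-0.025,0,0,0],[0,0,-0.04,0,0,0],[0,0,-0.055,0,0,0],[0,0,-0.07,0,0,0],[0,0,-0.078,0,0,0],[0,0,-0.08,0,0,0],[0,0,-0.08,0,0,0],[0,0,-0.08,0,0,0]]'; python3 go.py 0.5257 -0.2525 0.0985 -8.8
```

```text
time_s: 24.57
tcp_pos: [0.4587, 0.0858, 0.098]
eef_rot: [-180.0, -0.1, -176.0]
contact_force: [-0.2, 0.3, -5.0]
gripper_width: 0.0134
gripper_force: 40.0
shift [-0.043  -0.3422 -0.0005] turn [-0.02 -0.05 12.84] rows 8.3 t 24.57 tcp [0.4587 0.0858 0.098 ] [-1.7999e+02 -6.0000e-02 -1.7596e+02] F [-0.2  0.3 -5. ] M [ 0.02 -0.03  0.01] w 0.0134 40.0
```

```bash
python3 -m pendant '[[-0.0014,-0.011,0,0,0,0.4],[-0.0036,-0.029,0,0,0,1.1],[-0.0073,-0.058,0,0,0,2.2],[-0.0113,-0.09,0,0,0,3.4],[-0.0155,-0.123,0,0,0,4.6],[-0.0196,-0.156,0,0,0,5.8],[-0.0237,-0.189,0,0,0,7.1],[-0.0279,-0.222,0,0,0,8.3],[-0.032,-0.255,0,0,0,9.6],[-0.036,-0.287,0,0,0,10.8],[-0.0395,-0.315,0,0,0,11.8],[-0.0418,-0.333,0,0,0,12.5]]'; python3 -m pendant '[[0,-0.006,0,0,0,0.3],[0,-0.008,0,0,0,0.3],[0,-0.008,0,0,0,0.3],[0,-0.008,0,0,0,0.3]]'; python3 go.py 0.5257 -0.2525 0.0225 -8.8
```

```text
time_s: 25.57
tcp_pos: [0.5238, -0.2461, 0.097]
eef_rot: [-180.0, -0.1, 171.4]
contact_force: [1.3, 0.3, -5.4]
gripper_width: 0.0136
gripper_force: 40.0
time_s: 25.9
tcp_pos: [0.5227, -0.2505, 0.0979]
eef_rot: [180.0, -0.1, 171.3]
contact_force: [-0.1, -0.1, -5.5]
gripper_width: 0.0137
gripper_force: 40.0
shift [-0.0033 -0.0015  0.0754] turn [ 0.01 -0.08  0.08] rows 1.8 t 25.9 tcp [ 0.5227 -0.2505  0.0979] [ 1.7999e+02 -8.0000e-02  1.7128e+02] F [-0.1 -0.1 -5.5] M [-0.03 -0.04 -0.05] w 0.0137 40.0
```

```bash
python3 -m pendant '[[-0.0018,-0.0008,0.006,0,0,0],[-0.003,-0.0015,0.018,0,0,0],[-0.003,-0.0015,0.034,0,0,0],[-0.003,-0.0015,0.05,0,0,0],[-0.003,-0.0015,0.062,0,0,0],[-0.003,-0.0015,0.069,0,0,0],[-0.003,-0.0015,0.073,0,0,0],[-0.003,-0.0015,0.0755,0,0,0],[-0.003,-0.0015,0.076,0,0,0],[-0.003,-0.0015,0.076,0,0,0],[-0.003,-0.0015,0.076,0,0,0]]'; python3 -m pendant '[[0,0,0,0,0,0],[0,0,0,0,0,0]]'; python3 go.py 0.5257 -0.2525 0.0185 -8.8
```

```text
time_s: 26.82
tcp_pos: [0.5267, -0.253, 0.0233]
eef_rot: [-180.0, 0.1, 171.3]
contact_force: [-0.1, -1.0, -4.7]
gripper_width: 0.0136
gripper_force: 40.0
time_s: 26.98
tcp_pos: [0.5264, -0.2531, 0.0231]
eef_rot: [-180.0, 0.1, 171.3]
contact_force: [-0.5, -0.3, -5.2]
gripper_width: 0.0142
gripper_force: 40.0
shift [0.0008 0.0005 0.0046] turn [-0.    0.05  0.06] rows 0.1 t 26.98 tcp [ 0.5264 -0.2531  0.0231] [-1.8000e+02  5.0000e-02  1.7126e+02] F [-0.5 -0.3 -5.2] M [-0.05  0.04  0.05] w 0.0142 40.0
```

```bash
python3 -m pendant '[[0.0005,0.0004,0.0006,0,0,0],[0.0005,0.0005,0.0012,0,0,0],[0.0005,0.0005,0.0018,0,0,0],[0.0005,0.0005,0.0024,0,0,0],[0.0005,0.0005,0.003,0,0,0],[0.0005,0.0005,0.0036,0,0,0],[0.0005,0.0005,0.004,0,0,0],[0.0005,0.0005,0.004,0,0,0]]'; python3 -m pendant '[[0,0,0.0004,0,0,0],[0,0,0.0008,0,0,0],[0,0,0.0008,0,0,0]]'
```

```text
time_s: 27.65
tcp_pos: [0.5257, -0.2524, 0.0186]
eef_rot: [-180.0, -0.0, 171.3]
contact_force: [-0.5, 0.1, -3.9]
gripper_width: 0.0135
gripper_force: 40.0
time_s: 27.9
tcp_pos: [0.5257, -0.2524, 0.0186]
eef_rot: [-180.0, 0.0, 171.3]
contact_force: [-3.7, 2.6, 4.7]
gripper_width: 0.0141
gripper_force: 40.0
```

```bash
python3 -m pendant '[[0,0,0,0,0,0],[0,0,0,0,0,0],[0,0,0,0,0,0],[0,0,0,0,0,0],[0,0,-0.01,0,0,0],[0,0,-0.03,0,0,0],[0,0,-0.06,0,0,0],[0,0,-0.09,0,0,0],[0.02,-0.03,-0.12,0,0,0],[0.04,-0.06,-0.14,0,0,0],[0.06,-0.09,-0.14,0,0,0],[0.08,-0.12,-0.14,0,0,0]]' 0.06; python3 -m pendant '[[0.02,-0.03,0,0,0,0],[0.05,-0.06,0,0,0,0],[0.08,-0.09,0,0,0,0],[0.1,-0.12,0,0,0,0],[0.12,-0.15,0,0,0,0],[0.14,-0.18,0,0,0,0],[0.15,-0.21,0,0,0,0],[0.16,-0.24,0,0,0,0],[0.16,-0.24,0,0,0,0]]'
python3 - <<'E'
from h import *
np.set_printoptions(precision=4,suppress=True)
c=r.capture('top');np.savez('cap_top5',**c);s=r.capture('side');np.savez('cap_side5',**s)
cv2.imwrite('pics/t5.png',np.vstack([cv2.resize(c['frame'][130:270,150:400,::-1],(700,392),interpolation=cv2.INTER_CUBIC)]))
cv2.imwrite('pics/s5.png',cv2.resize(s['frame'][135:265,170:340,::-1],(785,600),interpolation=cv2.INTER_CUBIC))
for n,w,zt,yaw,hx,dk in (('round',(294,328,160,192),.030,-1.7,26,60),('square',(162,200,155,195),.036,12.3,20,60),('oblong',(348,390,160,192),.040,-8.8,10,100)):
    print(n);head(c,*w,zt,yaw,hx,dk)
for n,(u0,u1) in dict(sq=(160,205),rd=(292,330),ob=(345,390)).items():
    q=np.zeros((384,512),np.uint8);q[155:242,u0:u1]=1;print(n,weight(c,q))
E
```

```text
time_s: 28.9
tcp_pos: [0.4284, -0.3603, 0.161]
eef_rot: [-179.9, 0.3, 171.3]
contact_force: [-0.1, -0.3, -0.5]
gripper_width: 0.06
gripper_force: 0.0
time_s: 29.65
tcp_pos: [0.2313, -0.5758, 0.1583]
eef_rot: [-179.9, -0.0, 171.1]
contact_force: [0.3, -0.2, 0.3]
gripper_width: 0.0599
gripper_force: 0.0
round
panel ((571.4616088867188, -94.2699966430664), (77.78491973876953, 76.42805480957031)) (569.0928955078125, -92.41899871826172) head centre [571.6 -93.4] width 50.8 hull-lim fore 598.9 614.2
square
panel ((575.569091796875, 276.8363952636719), (64.18977355957031, 63.1986198425293)) (576.233642578125, 277.7059631347656) head centre [578.5 277.4] width 41.8 hull-lim fore 643.2 653.6
oblong
panel ((558.554931640625, -253.5932159423828), (96.33350372314453, 79.35520935058594)) (564.9788818359375, -252.00546264648438) head centre [ 584.7 -253.7] width 86.10000000000001 hull-lim fore 625.4 636.2
sq {'yaw': np.float64(13.177092232959382), 'from_tail': array([0.5765, 0.2774]), 'length': np.float64(0.17889615743692203), 'headmid': np.float64(0.15670728151218616), 'headlat': np.float64(-0.0017095021132983758), 'npx': 492, 'barw': np.float64(0.016606492538552273)}
rd {'yaw': np.float64(-2.387026119520822), 'from_tail': array([ 0.5717, -0.0936]), 'length': np.float64(0.1817736682580795), 'headmid': np.float64(0.15802017228508142), 'headlat': np.float64(0.0010726166001025599), 'npx': 528, 'barw': np.float64(0.01599432966253089)}
ob {'yaw': np.float64(-9.511678109435646), 'from_tail': array([ 0.5709, -0.2577]), 'length': np.float64(0.1684997260484959), 'headmid': np.float64(0.15694865350166232), 'headlat': np.float64(0.0016190548026579522), 'npx': 523, 'barw': np.float64(0.01719275926073613)}
```

View pics/t5.png

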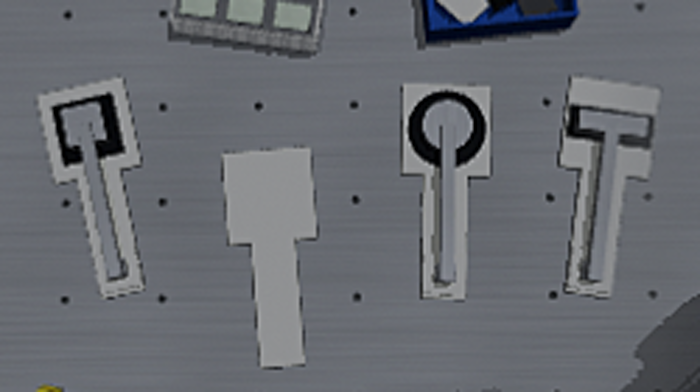

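View pics/s5.png

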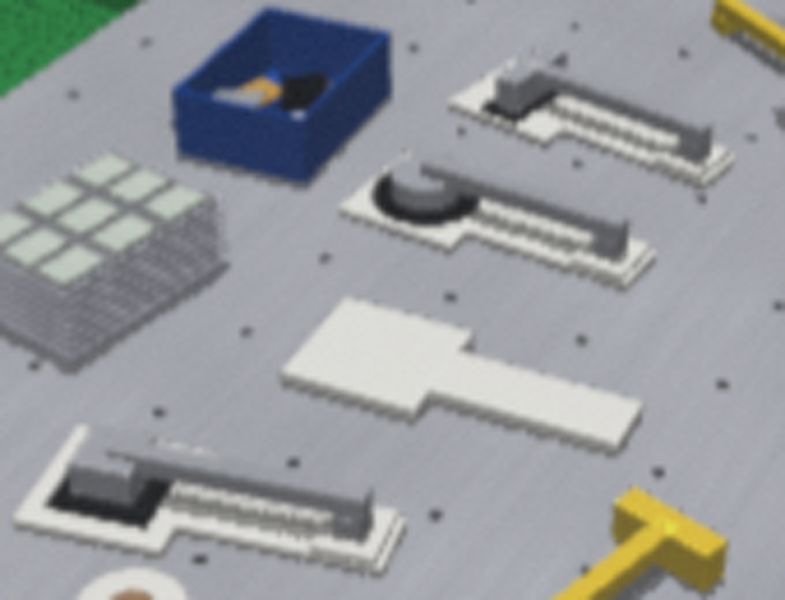

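The side view (785x600) shows all three heads on their own panels with feet on the rests. In the top crop: square (85,122), round (448,125), oblong (612,123). Next, a sub-pixel check of the edge gaps.

```bash
cat > chk.py <<'E'
from h import *
from scipy.ndimage import map_coordinates as mc
def prof(c,o,yaw,ang,off,zt):
    """from the head centre outward: gaps between head edge (at zt) and panel edge (at .012), mm from o along the direction"""
    A=np.radians(yaw+ang);a=np.array([np.cos(A),np.sin(A)]);n=np.array([-a[1],a[0]])
    s=np.arange(0,.062,.0005);W=o+np.outer(s,a)+off*n
    T=np.linalg.inv(c['cam_to_world']);K=np.array([[c['fx'],0,c['cx']],[0,c['fy'],c['cy']],[0,0,1]])
    uv=cv2.projectPoints(np.c_[W,np.full(len(s),.012)]@T[:3,:3].T+T[:3,3],np.zeros(3),np.zeros(3),K,c['D'])[0][:,0]
    g=mc(c['frame'].mean(2),[uv[:,1],uv[:,0]],order=1)
    i=20+np.argmin(g[20:100]);lo=g[i];hs=np.median(g[:max(6,i-20)]);ws=g[i:].max()
    th=(lo+hs)/2;j=i
    while j>0 and g[j]<th:j-=1
    k=i;tw=(lo+ws)/2
    while k<len(g)-1 and g[k]<tw:k+=1
    H=toplane(c,[uv[j]],zt)[0,:2];Q=toplane(c,[uv[k]],.012)[0,:2]
    return (H-o)@a*1000,(Q-o)@a*1000,lo
def run(c):
  D=dict(round=((.5709,-.0938),-1.75,.030,{0:(26,40),35:(26,40),-35:(26,40),90:(26,40),-90:(26,40)}),
       square=((.5757,.2768),12.5,.036,{0:(20,32),90:(20,32),-90:(20,32)}),
       oblong=((.5717,-.2592),-8.8,.040,{0:(10,17),90:(34,43),-90:(34,43)}))
  for n,(o,y,zt,d) in D.items():
    for ang,(eh,ep) in d.items():
        near=(ang*(o[1]-.038)<0)
        for z in ([zt,.012] if near else [zt]):
            R=np.array([prof(c,np.array(o),y,ang,f,z) for f in (np.linspace(-.015,.015,7) if abs(ang)==0 and n!='round' else np.linspace(-.004,.004,5))])
            m=np.median(R,0);print(n,ang,'z',z,'head-exp %.1f panel-exp %.1f dark %d  => head rel panel %.1f'%(m[0]-eh,m[1]-ep,m[2],m[0]-eh-m[1]+ep))
if __name__=='__main__':run(dict(np.load('cap_top5.npz')))
E
python3 chk.py
```

```text
round 0 z 0.03 head-exp 1.8 panel-exp 0.5 dark 0  => head rel panel 1.3
round 35 z 0.03 head-exp 1.3 panel-exp 1.0 dark 2  => head rel panel 0.3
round 35 z 0.012 head-exp 3.5 panel-exp 1.0 dark 2  => head rel panel 2.5
round -35 z 0.03 head-exp 0.5 panel-exp 1.0 dark 0  => head rel panel -0.5
round 90 z 0.03 head-exp 0.3 panel-exp -0.0 dark 0  => head rel panel 0.3
round 90 z 0.012 head-exp -1.0 panel-exp -0.0 dark 0  => head rel panel -1.0
round -90 z 0.03 head-exp -1.0 panel-exp 0.5 dark 1  => head rel panel -1.5
square 0 z 0.036 head-exp 0.8 panel-exp 0.5 dark 5  => head rel panel 0.3
square 90 z 0.036 head-exp -0.0 panel-exp -0.0 dark 0  => head rel panel -0.0
square -90 z 0.036 head-exp -0.7 panel-exp 0.5 dark 1  => head rel panel -1.2
square -90 z 0.012 head-exp -3.5 panel-exp 0.5 dark 1  => head rel panel -4.0
oblong 0 z 0.04 head-exp -1.8 panel-exp 2.0 dark 61  => head rel panel -3.8
oblong 90 z 0.04 head-exp 0.6 panel-exp -2.0 dark 2  => head rel panel 2.6
oblong 90 z 0.012 head-exp -4.0 panel-exp -2.0 dark 2  => head rel panel -2.0
oblong -90 z 0.04 head-exp -1.0 panel-exp 3.0 dark 52  => head rel panel -4.0
```

Run:
```python
from chk import *
np.set_printoptions(linewidth=200,precision=1,suppress=True)
e=dict(np.load('cap_top4.npz'));c=dict(np.load('cap_top5.npz'))
o=np.array([.5717,-.2592]);A=np.radians(-8.8);a=np.array([np.cos(A),np.sin(A)]);n=np.array([-a[1],a[0]])
T=np.linalg.inv(c['cam_to_world']);K=np.array([[c['fx'],0,c['cx']],[0,c['fy'],c['cy']],[0,0,1]])
def P(cc,s,t,z):
    W=o+np.outer(s,a)+np.outer(t,n)
    uv=cv2.projectPoints(np.c_[W,np.full(len(W),z)]@T[:3,:3].T+T[:3,3],np.zeros(3),np.zeros(3),K,cc['D'])[0][:,0]
    return mc(cc['frame'].mean(2),[uv[:,1],uv[:,0]],order=1)
s=np.arange(-.028,.029,.002);z=0*s
print('s',s*1000)
for t in(-.024,-.012,.012,.024):
    print(t,'empty z12',P(e,s,z+t,.012).astype(int));print('   placed z40',P(c,s,z+t,.040).astype(int))
l=np.arange(-.054,.055,.003);print('l',l*1000)
for q in(-.01,.01):print('empty lat',P(e,0*l+q,l,.012).astype(int))
for q in(-.004,.004):print('placed lat z40',P(c,0*l+q,l,.04).astype(int))
```

```text
s [-28. -26. -24. -22. -20. -18. -16. -14. -12. -10.  -8.  -6.  -4.  -2.  -0.   2.   4.   6.   8.  10.  12.  14.  16.  18.  20.  22.  24.  26.  28.]
-0.024 empty z12 [156 156 158 162 155 111  75  53  56  57  58  58  58  58  58  57  57  57  58  57  56  50  70 107 140 155 158 156 155]
   placed z40 [139 144 119  79  51  48  52  53  69  91 116 120 121 118 117 118 120 123  94  80 109 130 140 137 136 135 135 135 135]
-0.012 empty z12 [158 158 159 161 169 138  88  51  44  48  49  49  49  49  49  49  50  50  50  49  47  44  41 105 147 165 161 158 157]
   placed z40 [142 135 113  71  46  37  44  43  54 103 119 124 120 118 118 119 120 113  98  71  93 124 140 140 138 137 137 137 137]
0.012 empty z12 [162 162 163 167 174 125  70  21  23  27  30  31  31  30  31  31  31  30  30  30  29  22  27  94 138 163 165 163 162]
   placed z40 [ 81  83  77  47  26  19  25  26  56 108 123 126 123 120 119 119 120 116  93  49  95 129 148 144 143 142 141 141 141]
0.024 empty z12 [163 163 164 166 173 164 103  47  12  20  22  23  23  23  23  22  23  23  23  23  21  17  21  70 148 164 168 164 163]
   placed z40 [14
[... 253 characters left out ...]
 27.  30.  33.  36.  39.  42.  45.  48.  51.  54.]
empty lat [122 123 125 102  63  61  61  62  60  58  57  55  53  50  48  45  42  39  36  34  33  30  27  25  23  21  20  20  17  15  12  14  69 116  90 129 127]
empty lat [123 124 126  91  56  61  62  61  60  59  57  55  53  52  49  47  44  41  39  37  34  34  30  27  27  24  23  21  20  18  14  27  89 117 105 123 122]
placed lat z40 [107 106 107 107 103  74  58  89 118 122 121 120 120 120 120 119 121 121 118 118 119 121 123 123 124 125 126 126 130 127  15  17   8  69 111  70 113]
placed lat z40 [106 106 107 108 109  79  42  97 127 120 120 119 120 120 120 120 119 119 121 122 122 122 120 121 122 123 123 124 127 129  49  13   8  44 119  75 108]
```

```bash
python3 -c "
from plant import r
print(r.close_job())"
```

```text
the job is handed in; nothing more can be done
None
```

All three weights now stand on the panels of their own shapes, with their tail feet on the rests. By the last pictures the round and square heads are centred to about 1 mm and the oblong to about 2 mm; I handed the job in at about 30 s, and no verdict was returned.

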